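Show the stone dishes to the bench viewer by lamplight

TASK

Lift the hand lamp off its stand by its bar and set it down on the rubber pad beside the viewer, squarely facing the lens. Then, from the smallest dish to the largest, lift each closed dish from the cork mat and hold it still and level for three seconds, centred over the lens with its underside at the height of the two white post tops, and afterwards lay it flat on the wooden board, the dishes side by side and none on another. Leave every dish that is there on the board, put the lamp back squarely on its stand, its lens pointing the way it did at first, keep everything upright and leave the jar, the bowl and the graver alone.

Things in the scene. Friction and masses are not known exactly. Their poses are not given: they have to be found in the camera images.
- dish_a: closed round metal stone dish, 56 mm diameter, 26 mm tall, with a black bar grip on its lid 44 mm long (along the dish's x), 14 mm wide (y) and 22 mm high, so 48 mm tall in all; about 80 g; origin at the centre of its underside, z up; it starts on the cork mat; may be absent
- dish_b: closed round metal stone dish, 70 mm diameter, 26 mm tall, with a black bar grip on its lid 44 mm long (along the dish's x), 14 mm wide (y) and 22 mm high, so 48 mm tall in all; about 110 g; origin at the centre of its underside, z up; it starts on the cork mat; may be absent
- dish_c: closed round metal stone dish, 84 mm diameter, 26 mm tall, with a black bar grip on its lid 44 mm long (along the dish's x), 14 mm wide (y) and 22 mm high, so 48 mm tall in all; about 140 g; origin at the centre of its underside, z up; it starts on the cork mat; may be absent
- dish_d: closed round metal stone dish, 98 mm diameter, 26 mm tall, with a black bar grip on its lid 44 mm long (along the dish's x), 14 mm wide (y) and 22 mm high, so 48 mm tall in all; about 180 g; origin at the centre of its underside, z up; it starts on the cork mat; may be absent
- lamp: portable hand lamp, about 450 g: grey box 100 (x) x 66 (y) x 56 mm with a round black lens head on its -x end that reaches to x = -62 mm; above it a black carrying bar along x, 92 mm long over all, 18 mm wide, from 92 to 108 mm above the underside, open beneath for 36 mm between two end legs (68 mm apart inside); origin at the centre of the underside of the box, z up; starts on its stand
- lamp_lens (a point): centre of the lamp's front glass, 62 mm from the lamp's origin along the lamp's -x, 31 mm up; shows which way the lamp faces
- lamp_stand: fixed low grey block with a rubber top, 125 (x) x 85 (y) x 40 mm tall, the lamp's parking stand; origin at the centre of its underside; at the start the lamp stands on it, centred, its x along the stand's x and its lens to the stand's -x, to within about 0.1 rad
- viewer: fixed viewing stand: grey base 110 (x) x 190 (y) x 10 mm, in its middle a black upward-looking camera lens barrel 64 mm across and 50 mm tall, and at y = +80 and y = -80 mm two thin steel posts with white tops (18 mm across) 120 mm above the table; the lamp's rubber pad lies on its +x side; origin on the table at the foot of the lens barrel, z up
- view (a point): the viewing point: on the lens axis, midway between the two post tops, 120 mm above the table; the centre of a dish's underside belongs here
- pad (a point): centre of the top of the black rubber pad, 130 (x) x 100 (y) x 3 mm thick, 155 mm from the lens axis along the viewer's +x, axes as the viewer's; the lens lies in its -x direction
- cork_mat: square cork mat, 230 x 230 x 4 mm, fixed, where the dishes wait; origin at the centre of its underside
- board: square wooden board, 260 x 260 x 6 mm, fixed, empty at the start, on the other side of the viewer; origin at the centre of its underside, x and y along its edges
- jar: amber glass jar, 60 mm across, about 85 mm tall, a bystander; origin at the centre of its underside
- bowl: white porcelain bowl, 92 mm across, 38 mm tall, a bystander; origin at the centre of its underside
- graver: wooden-handled screwdriver-like graver, 150 mm long, lying on the table, a bystander

How it is judged:
By the outcome, as a careful person would: the job done as asked, in the order asked, and still so for the second after the job is handed in, with the robot touching nothing.
Of dish_a, dish_b, dish_c, dish_d only 2 to 4 are there at a start; the rules pass over those that are not, and their reading is None.
At some moment in a run one of dish_a, dish_b, dish_c, dish_d may be knocked a few centimetres aside while the robot is not near it.
It also fails if it takes over 210 s, if anything falls off the work surface, if the arm or the gripper's body presses on something with over 40 N, if the wrist force passes 120 N, or if a joint passes its speed limit or range.

ROBOT

A 6-joint arm with a two-finger parallel gripper is mounted at the origin on the work surface. World frame = base frame: x ahead of the robot, y to its left, z up, the work surface at z = 0. Lengths are in m, angles in degrees, forces in N, time in s.
With the tool pointing down it reaches from about 0.4 to 0.825 m from the base axis. Payload 7 kg.
Tool frame: the origin (TCP) lies at the very end of the fingers, on their centre line; the grasp point (between the pads) lies 19 mm behind it (r.grasp_offset is the z of the grasp point in the tool frame, in m); z points along the fingers, y is the direction in which the jaws open and shut (so a half turn about z gives the same grasp; the last joint's range is limited). The gripper opens to 88 mm and grips with 3 to 60 N. Pads are 19 mm wide; open, the fingers measure 130 mm over their backs; the gripper's body (78 mm by 193 mm) begins 47 mm behind the grasp point.
Start: joints at [-55.342, 20.546, 0.682, 0, -70.136, -16.507], TCP at [0.21, -0.641, 0.227] pointing down, gripper open.
Joint ranges: [-176.03, 176.03], [-82.01, 121.73], [-58.28, 71.71], [-173.87, 95.51], [-174.79, -0.11], [-173.66, 173.66]. Speed limits (degrees/s): [136.94, 136.94, 172.46, 180, 180, 180].

INTERFACE

Orientations are given as [roll, pitch, yaw] about the fixed x, y, z axes, in that order (R = Rz(yaw) Ry(pitch) Rx(roll)).
In Python, from plant import r, capture, calibration, order gives the robot as it stands.
- The arm moves only by the tool servo_tool, never from a script. Its arguments are lists of equal length, an entry for each row: "grip": the closure, from -1 (fully open) to 1 (shut), so that 0 is half open; "translation": the shift along the tool's x, y, z in m, a list of three; "turn": the turn about the tool's z in rad. A call has 1 to 10 rows; each row is the pose to reach, as a shift and turn from the pose commanded when the call began, along the tool's axes at that moment; what a row does not reach only later rows make up. A row lasts 1/12 s, in which the tool goes at most 41.7 mm and 7.16 degrees, less where a joint would pass 70% of its speed; a pose out of reach is approached as far as the arm can. A call with a gripper value outside its range is refused whole. The fingers move at their own pace and stop on an object; "newtons" is the grip in N (left out, the last holds). Time passes only in rows, so rows that repeat a pose let the fingers close. It gives the time, the measured TCP pose, the force and the opening at its end, in the units of the state.
- r.get_state(): the state, without advancing time (a new reading comes with each control period).
- capture(name): name is "scene" or "top" or "wrist"; returns (picture, depth): 400x640x3 uint8, blue, green, red; 400x640 float32, m along the optical axis (not along the pixel's ray), 0 where there is no reading.
- calibration(name): a dict with "fx", "fy", "cx", "cy" (pixels), "dist_coeffs" ([k1, k2, p1, p2, k3] as OpenCV has them; the pictures are not rectified), "view" (4x4, takes a point from world to camera coordinates). Camera axes: x right, y up, looking along -z (the intrinsics and any distortion apply to the point x, -y, -z); pixel columns grow to the right and rows downward; lengths in m; the calibration is good to about 2 mm. A picture is of the moment at which its call begins: read the wrist's pose just before it. calibration takes no time and is no camera call; for the wrist camera it gives the pose at the moment of the call.
- order.close_job(): hands the job in, once; it reports no verdict.
The state is a dict: "time_s": time; "joints": joint angles; "qd": joint speeds; "joint_torque": joint torques, N m; "tcp_pos": TCP position; "eef_rot": TCP orientation; "contact_force": force on the tool from outside, world axes, zero at the start; "moment": the same for the moment, N m; "gripper_width": finger opening in m.
Only numpy, scipy, OpenCV 4.12 (cv2) and the standard library are available. Lean on these libraries where they do the work, as an engineer would, in place of code of your own. Each camera call takes 0.05 s, during which the arm holds its last target.

## Working session

There is one attempt and no reset: what is moved stays moved. The work goes in short steps, Python scripts to look and compute and a tool call to move; the robot and the scene stay as the last step left them, time stands still between calls to the robot, and variables do not carry over. Pictures are saved under pics/ and viewed, and the job is handed in when it is done.

Besides the shell and the picture viewer there is one more tool, called after "Request:" by a JSON object that holds its "op" and its "data", one argument or row to a line. servo_tool: Moves the arm, as the interface text tells. Its arguments: {"type":"object","properties":{"grip":{"type":"array","items":{"type":"number"}},"translation":{"type":"array","items":{"type":"array","items":{"type":"number"}}},"turn":{"type":"array","items":{"type":"number"}},"newtons":{"type":"number"}},"required":["grip","translation","turn"]}

```bash
ls; mkdir -p pics; python3 - <<'E'
from plant import r, capture, calibration, order
import cv2,numpy as np
print(r.get_state())
for n in ["scene","top","wrist"]:
    c=calibration(n); print(n,{k:np.round(v,4).tolist() for k,v in c.items()})
    p,d=capture(n); cv2.imwrite(f"pics/{n}0.png",p); np.save(f"pics/{n}0.npy",d)
E
```

```text
pics
{'time_s': 0.0, 'joints': array([-5.53400258e+01,  2.05899763e+01,  6.34734879e-01, -2.05988482e-02,
       -7.01339990e+01, -1.65068806e+01]), 'qd': array([-0.05931253, -0.0041086 ,  0.03157977,  0.01625058, -0.00583367,
       -0.00502717]), 'joint_torque': array([ 2.50460238e-03, -5.82711482e+01,  2.93062466e+01,  6.99718729e+00,
        6.91790512e-03, -9.12208907e-05]), 'tcp_pos': array([ 0.21013593, -0.64096088,  0.22564493]), 'eef_rot': array([ 1.79908935e+02, -6.79217386e-03, -1.61853916e+02]), 'contact_force': array([-0.4582754 ,  0.17312785,  0.8096285 ]), 'moment': array([ 0.00767897, -0.06650701,  0.0234568 ]), 'gripper_width': 0.08739812673269055}
scene {'fx': 491.9729, 'fy': 491.9729, 'cx': 323.6941, 'cy': 211.879, 'dist_coeffs': [-0.0912, 0.0, 0.0, 0.0, 0.0], 'view': [[0.4753, 0.8797, -0.0136, -0.2513], [-0.6089, 0.34, 0.7167, 0.2709], [0.6351, -0.3324, 0.6973, -1.7815], [0.0, 0.0, 0.0, 1.0]]}
top {'fx': 403.5164, 'fy': 403.5164, 'cx': 327.7348, 'cy': 200.1704, 'dist_coeffs': [-0.0977, 0.0, 0.0, 0.0, 0.0], 'view': [[-0.0103, -0.9999, -0.0011, -0.0032], [0.9945, -0.0104, 0.1044, -0.61], [-0.1044, -0.0, 0.9945, -1.0872], [0.0, 0.0, 0.0, 1.0]]}
wrist {'fx': 327.4835, 'fy': 327.4835, 'cx': 319.0186, 'cy': 200.7102, 'dist_coeffs': [-0.0202, 0.0, 0.0, 0.0, 0.0], 'view': [[-0.312, 0.9501, 0.001, 0.6739], [-0.9097, -0.2984, -0.2887, 0.0352], [-0.274, -0.091, 0.9574, -0.3916], [0.0, 0.0, 0.0, 1.0]]}
```

View pics/top0.png

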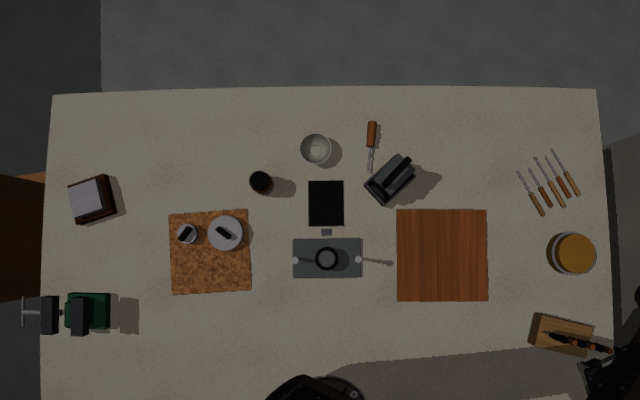

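View pics/scene0.png

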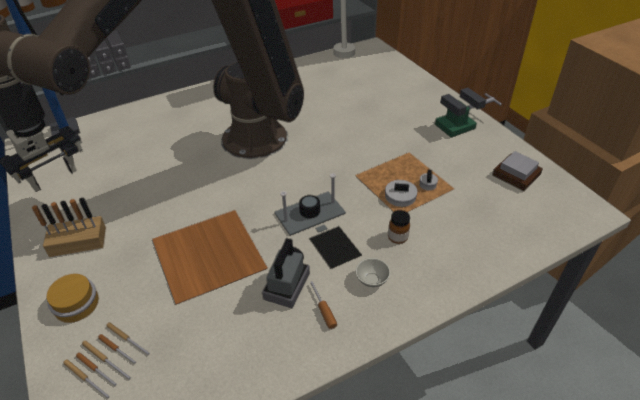

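View pics/wrist0.png

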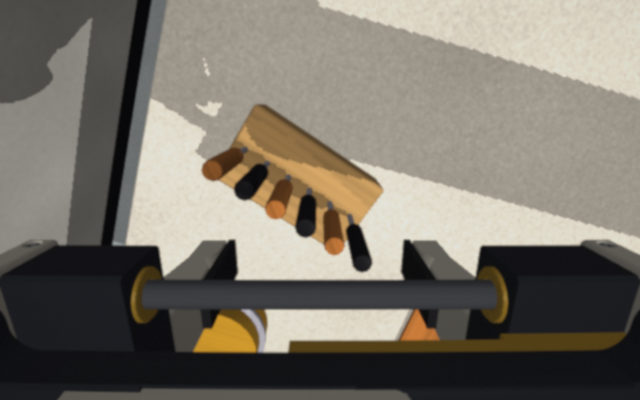

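The top picture shows two dishes on the cork mat, small at about (187,233) and large at (225,233). The lamp is at (390,180) on its stand, the viewer at (327,258), the pad at (326,203) and the board at (442,255). I'll enlarge these next.

```bash
cat > h.py <<'E'
import numpy as np, cv2
from plant import r, capture, calibration, order
def K(c): return np.array([[c['fx'],0,c['cx']],[0,c['fy'],c['cy']],[0,0,1.]])
def w2p(c,P):
    P=np.atleast_2d(P); V=np.array(c['view']); q=P@V[:3,:3].T+V[:3,3]; q=q*[1,-1,-1]
    return cv2.projectPoints(q.reshape(-1,1,3),np.zeros(3),np.zeros(3),K(c),np.array(c['dist_coeffs']))[0].reshape(-1,2)
def ray(c,uv):
    uv=np.array(uv,float).reshape(-1,1,2)
    n=cv2.undistortPoints(uv,K(c),np.array(c['dist_coeffs'])).reshape(-1,2)
    V=np.array(c['view']); d=np.c_[n[:,0],-n[:,1],-np.ones(len(n))]
    return -V[:3,:3].T@V[:3,3], d@V[:3,:3]   # origin, dirs (unit optical depth)
def p2w(c,uv,z):
    o,d=ray(c,uv); t=(z-o[2])/d[:,2]; return o+d*t[:,None]
def cloud(c,depth):
    v,u=np.mgrid[0:400,0:640]; o,d=ray(c,np.c_[u.ravel(),v.ravel()])
    return (o+d*depth.ravel()[:,None]).reshape(400,640,3)
def crop(p,x0,y0,x1,y1,s,fn):
    im=cv2.resize(p[y0:y1,x0:x1],None,fx=s,fy=s,interpolation=cv2.INTER_CUBIC)
    im=np.clip(im.astype(float)*1.6,0,255).astype(np.uint8)
    for x in range((x0+9)//10*10,x1,10):
        cv2.line(im,(int((x-x0)*s),0),(int((x-x0)*s),6),(0,255,0),1)
        if x%20==0: cv2.putText(im,str(x),(int((x-x0)*s),16),0,.35,(0,255,0),1)
    for y in range((y0+9)//10*10,y1,10):
        cv2.line(im,(0,int((y-y0)*s)),(6,int((y-y0)*s)),(0,255,0),1)
        if y%20==0: cv2.putText(im,str(y),(8,int((y-y0)*s)+4),0,.35,(0,255,0),1)
    cv2.imwrite(fn,im)
E
python3 - <<'E'
from h import *
p=cv2.imread('pics/top0.png'); d=np.load('pics/top0.npy'); c=calibration('top')
crop(p,160,190,280,300,5,'pics/t_mat.png'); crop(p,280,140,420,290,4,'pics/t_mid.png')
W=cloud(c,d)
for n,uv in dict(table=(300,330),cork=(200,270),dishS=(180,240),dishL=(225,247),pad=(326,203),board=(440,255),barrel=(327,258),bar=(392,170),base=(350,250)).items():
    print(n,np.round(W[uv[1],uv[0]],4))
E
```

```text
table [0.2507 0.0714 0.0036]
cork [0.4179 0.354  0.004 ]
dishS [0.5025 0.3963 0.0507]
dishL [0.4828 0.2757 0.0314]
pad [ 0.6048 -0.0045  0.0043]
board [ 0.4535 -0.3258  0.0025]
barrel [ 0.4514 -0.0059  0.0507]
bar [ 0.6814 -0.18    0.0966]
base [ 0.4715 -0.0702  0.012 ]
```

View pics/t_mat.png

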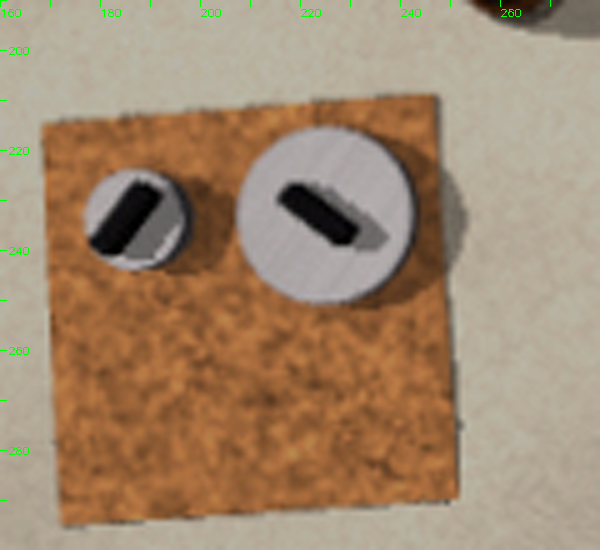

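View pics/t_mid.png

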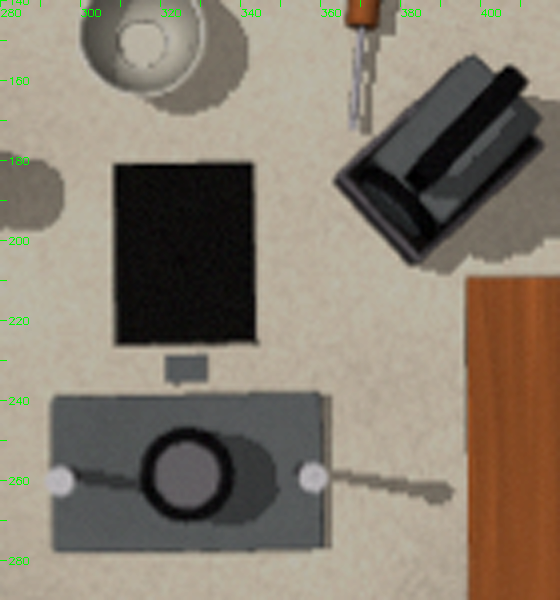

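```bash
python3 - <<'E'
from h import *
c=calibration('top')
def P(x0,y0,s,pts,z): 
    pts=np.array(pts,float); uv=(pts+.5)/s-.5+[x0,y0]; return p2w(c,uv,z)
M=lambda pts,z:P(280,140,4,pts,z); T=lambda pts,z:P(160,190,5,pts,z)
posts=M([(60,481),(313,478)],.12); print('posts',posts.round(4),'mid',posts.mean(0).round(4),'dist',np.linalg.norm(posts[0]-posts[1]), 'ang of +y axis(deg)',np.degrees(np.arctan2(*(posts[0]-posts[1])[[1,0]])))
b=M([(51,396),(322,392),(324,548),(53,551)],.01); print('base',b.round(4),b.mean(0).round(4),np.linalg.norm(b-np.roll(b,1,0),axis=1))
bar=M([(140,475),(234,473),(187,427),(187,521)],.05);print('barrel',bar.round(4),bar[:2].mean(0),bar[2:].mean(0))
pad=M([(114,163),(253,162),(256,343),(116,345)],.003); print('pad',pad.round(4),pad.mean(0).round(4),np.linalg.norm(pad-np.roll(pad,1,0),axis=1))
st=M([(335,182),(413,262),(545,145)],.04); print('stand',st.round(4),np.linalg.norm(st[0]-st[1]),np.linalg.norm(st[1]-st[2]), 'cen',st[[0,2]].mean(0),'xdir',np.degrees(np.arctan2(*(st[2]-st[1])[[1,0]])))
lb=M([(405,182),(420,188),(525,78),(510,66)],.108); print('lampbar',lb.round(4),lb.mean(0).round(4),np.linalg.norm(lb-np.roll(lb,1,0),axis=1),np.degrees(np.arctan2(*(lb[2]-lb[1])[[1,0]])),np.degrees(np.arctan2(*(lb[3]-lb[0])[[1,0]])))
for n,ends,pts in (('S',[(105,244),(148,189)],[(85,215),(192,215),(138,168),(138,270)]),('L',[(290,195),(348,233)],[(237,215),(418,215),(327,125),(327,305)])):
    e=T(ends,.052);o=T(pts,.03)
    print(n,'bar',e.mean(0).round(4),np.degrees(np.arctan2(*(e[1]-e[0])[[1,0]])),'circ',o[:2].mean(0).round(4),o[2:].mean(0).round(4),np.linalg.norm(o[0]-o[1]),np.linalg.norm(o[2]-o[3]))
pb=p2w(c,[(397,209),(488,209),(488,301),(397,301)],.006);print('board',pb.round(4),pb.mean(0).round(4))
E
```

```text
posts [[ 0.4501  0.0756  0.12  ]
 [ 0.4504 -0.0839  0.12  ]] mid [ 0.4502 -0.0042  0.12  ] dist 0.1595241930408592 ang of +y axis(deg) 90.09283249167112
base [[ 0.5048  0.0908  0.01  ]
 [ 0.5056 -0.0992  0.01  ]
 [ 0.3972 -0.0988  0.01  ]
 [ 0.3971  0.0898  0.01  ]] [ 0.4512 -0.0044  0.01  ] [0.10772528 0.19004354 0.10840664 0.18864906]
barrel [[ 0.4507  0.0274  0.05  ]
 [ 0.4514 -0.0359  0.05  ]
 [ 0.4826 -0.0045  0.05  ]
 [ 0.4197 -0.0039  0.05  ]] [ 0.45107814 -0.00420456  0.05      ] [ 0.4511473 -0.0042054  0.05     ]
pad [[ 0.6705  0.046   0.003 ]
 [ 0.6701 -0.0534  0.003 ]
 [ 0.5408 -0.0537  0.003 ]
 [ 0.5404  0.0453  0.003 ]] [ 0.6054 -0.0039  0.003 ] [0.13008174 0.09944264 0.12936225 0.09900497]
stand [[ 0.6499 -0.1085  0.04  ]
 [ 0.5937 -0.1612  0.04  ]
 [ 0.6745 -0.2556  0.04  ]] 0.07699544296359571 0.12420937432687133 cen [ 0.66217317 -0.18204735  0.04      ] xdir -49.444331136918976
lampbar [[ 0.6398 -0.148   0.108 ]
 [ 0.6357 -0.1576  0.108 ]
 [ 0.708  -0.2288  0.108 ]
 [ 0.716  -0.2192  0.108 ]] [ 0.6749 -0.1884  0.108 ] [0.10436005 0.01048106 0.10140387 0.01258225] -44.592281769310674 -43.041720295328254
S bar [0.5218 0.3824 0.052 ] -38.14458251457944 circ [0.5232 0.3835 0.03  ] [0.521  0.3837 0.03  ] 0.06126471687346526 0.05686453394084645
L bar [0.5226 0.2754 0.052 ] -122.87487130870299 circ [0.5226 0.2764 0.03  ] [0.5228 0.2766 0.03  ] 0.10182030407059009 0.09978790094797525
board [[ 0.5853 -0.2059  0.006 ]
 [ 0.5823 -0.4701  0.006 ]
 [ 0.3214 -0.4595  0.006 ]
 [ 0.3278 -0.1998  0.006 ]] [ 0.4542 -0.3338  0.006 ]
```

```bash
cat >> h.py <<'E'
from scipy.spatial.transform import Rotation as Ro
def go(x,y,z,yaw):
    s=r.get_state(); R=Ro.from_euler('xyz',s['eef_rot'],degrees=True).as_matrix()
    d=R.T@(np.array([x,y,z])-s['tcp_pos']); dy=(yaw-s['eef_rot'][2]+180)%360-180
    print('t %.2f'%s['time_s'],'tcp',s['tcp_pos'].round(4),'rot',s['eef_rot'].round(2),'w',round(s['gripper_width'],4),'| shift',d.round(4),'turn',round(-np.radians(dy),4),'dist',np.linalg.norm(d).round(3))
E
python3 - <<'E'
from h import *
c=calibration('top')
def M(pts,z): return p2w(c,(np.array(pts,float)+.5)/4-.5+[280,140],z)
lb=M([(405,182),(420,188),(525,78),(510,66)],.148); print('lampbar',lb.round(4),lb.mean(0).round(4),np.linalg.norm(lb-np.roll(lb,1,0),axis=1),np.degrees(np.arctan2(*(lb[2]-lb[1])[[1,0]])),np.degrees(np.arctan2(*(lb[3]-lb[0])[[1,0]])))
w=calibration('wrist'); V=np.array(w['view']); s=r.get_state(); R=Ro.from_euler('xyz',s['eef_rot'],degrees=True).as_matrix()
print('cam in tool',R.T@(-V[:3,:3].T@V[:3,3]-s['tcp_pos']),'look',R.T@-V[2,:3])
go(.655,-.185,.30,-45)
E
```

```text
lampbar [[ 0.6341 -0.1426  0.148 ]
 [ 0.6302 -0.1519  0.148 ]
 [ 0.6997 -0.2204  0.148 ]
 [ 0.7074 -0.2111  0.148 ]] [ 0.6679 -0.1815  0.148 ] [0.10033433 0.01007675 0.09749219 0.01209689] -44.592281769310645 -43.041720295328254
cam in tool [ 0.07907261  0.00045613 -0.15867659] look [-2.88884181e-01 -3.40994846e-04  9.57363992e-01]
t 0.15 tcp [ 0.2101 -0.6411  0.2258] rot [ 1.7993e+02 -1.0000e-02 -1.6185e+02] w 0.0879 | shift [-0.5648  0.2949 -0.0739] turn -2.0394 dist 0.641
```

Request:
{"op": "servo_tool", "data": {
  "grip": [-1, -1, -1, -1, -1, -1, -1, -1, -1, -1],
  "translation": [
    [-0.28, 0.15, -0.07],
    [-0.28, 0.15, -0.07],
    [-0.28, 0.15, -0.07],
    [-0.28, 0.15, -0.07],
    [-0.28, 0.15, -0.07],
    [-0.28, 0.15, -0.07],
    [-0.28, 0.15, -0.07],
    [-0.28, 0.15, -0.07],
    [-0.28, 0.15, -0.07],
    [-0.28, 0.15, -0.07]
  ],
  "turn": [-1.1, -1.1, -1.1, -1.1, -1.1, -1.1, -1.1, -1.1, -1.1, -1.1]
}}

```text
time_s: 0.98
tcp_pos: [0.4311, -0.4101, 0.2969]
eef_rot: [-180.0, -0.0, -98.4]
contact_force: [0.0, 0.7, -1.3]
gripper_width: 0.0879
```

```bash
python3 - <<'E'
from h import *
go(.655,-.185,.30,-45)
E
```

```text
t 0.98 tcp [ 0.4311 -0.4101  0.2969] rot [-1.7996e+02 -1.0000e-02 -9.8370e+01] w 0.0879 | shift [-0.2553 -0.1888 -0.0029] turn -0.9315 dist 0.318
```

Request:
{"op": "servo_tool", "data": {
  "grip": [-1, -1, -1, -1, -1, -1, -1, -1, -1, -1],
  "translation": [
    [-0.255, -0.189, -0.003],
    [-0.255, -0.189, -0.003],
    [-0.255, -0.189, -0.003],
    [-0.255, -0.189, -0.003],
    [-0.255, -0.189, -0.003],
    [-0.255, -0.189, -0.003],
    [-0.255, -0.189, -0.003],
    [-0.255, -0.189, -0.003],
    [-0.255, -0.189, -0.003],
    [-0.255, -0.189, -0.003]
  ],
  "turn": [-0.93, -0.93, -0.93, -0.93, -0.93, -0.93, -0.93, -0.93, -0.93, -0.93]
}}

```text
time_s: 1.82
tcp_pos: [0.6557, -0.1882, 0.2979]
eef_rot: [179.9, 0.1, -45.7]
contact_force: [-0.5, 0.3, -0.2]
gripper_width: 0.0879
```

```bash
python3 - <<'E'
from h import *
s=r.get_state(); print(s['tcp_pos'],s['eef_rot'],s['joints'].round(1),s['qd'].round(1))
c=calibration('wrist'); import pickle; p,d=capture('wrist'); pickle.dump((c,p,d),open('w1.pkl','wb'))
cv2.imwrite('pics/w1.png',np.clip(p*1.5,0,255).astype(np.uint8))
E
```

```text
[ 0.65574949 -0.18820075  0.29788635] [ 1.79900157e+02  1.09456065e-01 -4.56793686e+01] [  0.3  19.5   8.3  -0.  -79.   44. ] [-1.7 -1.6 -0.9  0.3 -0.2  0.2]
```

View pics/w1.png

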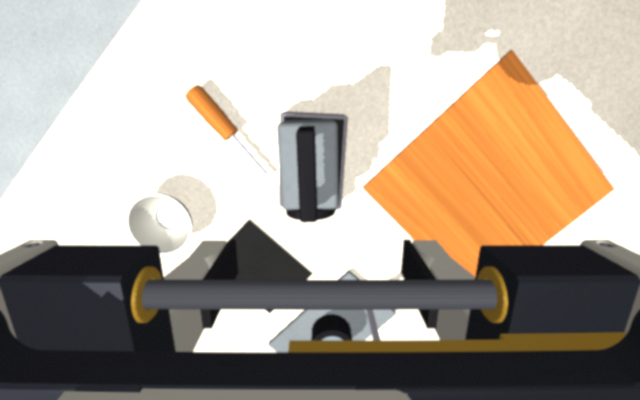

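```bash
python3 - <<'E'
from h import *
import pickle; c,p,d=pickle.load(open('w1.pkl','rb'))
crop(p,260,100,360,230,4.5,'pics/w1c.png')
W=cloud(c,d)
for uv in [(307,140),(307,200),(290,150),(310,116)]: print(uv,W[uv[1],uv[0]].round(4))
E
```

```text
(307, 140) [ 0.6933 -0.2119  0.1468]
(307, 200) [ 0.6531 -0.17    0.1487]
(290, 150) [ 0.6964 -0.1857  0.0962]
(310, 116) [ 0.7051 -0.2245  0.0378]
```

View pics/w1c.png

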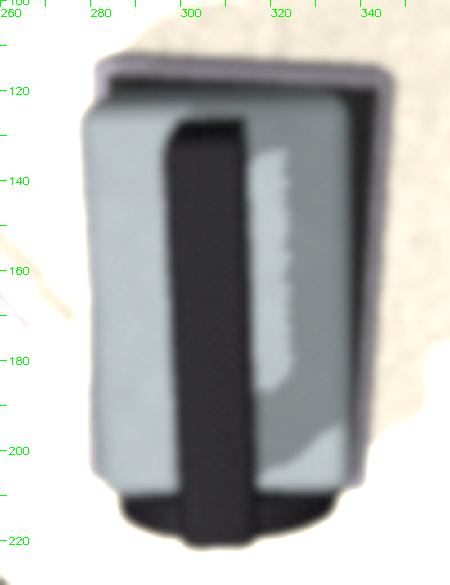

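```bash
python3 - <<'E'
from h import *
import pickle; c,p,d=pickle.load(open('w1.pkl','rb'))
def M(pts,z): return p2w(c,(np.array(pts,float)+.5)/4.5-.5+[260,100],z)
def q(n,a):
    an=lambda v:np.degrees(np.arctan2(v[1],v[0])).round(2)
    print(n,a.mean(0).round(4),np.linalg.norm(a-np.roll(a,1,0),axis=1).round(4),an(a[0]-a[3]),an(a[1]-a[2]),a.round(4).tolist())
q('bar',M([(165,142),(248,142),(254,547),(184,547)],.148))
q('box',M([(83,112),(347,100),(345,489),(97,489)],.096))
s=M([(97,58),(394,70),(362,485)],.04);print('stand',s.round(4),np.linalg.norm(s[0]-s[1]))
an=lambda v:np.degrees(np.arctan2(v[1],v[0])).round(2)
print(an(s[0]-s[1])-90,an(s[1]-s[2]))
go(.668,-.182,.30,-45)
E
```

```text
bar [ 0.6684 -0.1858  0.148 ] [0.0888 0.0171 0.0888 0.0156] -44.06 -45.0 [[0.7061, -0.2109, 0.148], [0.6939, -0.2229, 0.148], [0.6311, -0.1601, 0.148], [0.6423, -0.1492, 0.148]]
box [ 0.6688 -0.1856  0.096 ] [0.0949 0.0631 0.0977 0.0639] -45.53 -45.06 [[0.7242, -0.1968, 0.096], [0.6811, -0.2429, 0.096], [0.6121, -0.1737, 0.096], [0.6578, -0.1291, 0.096]]
stand [[ 0.7334 -0.2028  0.04  ]
 [ 0.673  -0.2573  0.04  ]
 [ 0.5941 -0.1672  0.04  ]] 0.08134274349693434
-47.91 -48.79
t 1.87 tcp [ 0.6551 -0.1891  0.2985] rot [ 1.7992e+02  8.0000e-02 -4.5730e+01] w 0.0876 | shift [ 0.0039 -0.0142 -0.0016] turn -0.0127 dist 0.015
```

```bash
python3 - <<'E'
from h import *
go(.6685,-.1857,.122,-45)
E
```

```text
t 1.87 tcp [ 0.6551 -0.1891  0.2985] rot [ 1.7992e+02  8.0000e-02 -4.5730e+01] w 0.0876 | shift [ 0.0072 -0.0122  0.1764] turn -0.0127 dist 0.177
```

Request:
{"op": "servo_tool", "data": {
  "grip": [-0.3, -0.3, -0.3, -0.3, -0.3, -0.3, -0.3, -0.3, -0.3, -0.3],
  "translation": [
    [0.007, -0.012, 0.02],
    [0.007, -0.012, 0.05],
    [0.007, -0.012, 0.08],
    [0.007, -0.012, 0.11],
    [0.007, -0.012, 0.14],
    [0.007, -0.012, 0.16],
    [0.007, -0.012, 0.17],
    [0.007, -0.012, 0.176],
    [0.007, -0.012, 0.176],
    [0.007, -0.012, 0.176]
  ],
  "turn": [-0.013, -0.013, -0.013, -0.013, -0.013, -0.013, -0.013, -0.013, -0.013, -0.013]
}}

```text
time_s: 2.7
tcp_pos: [0.6694, -0.186, 0.125]
eef_rot: [-179.9, -0.1, -44.9]
contact_force: [0.8, 1.2, -0.6]
gripper_width: 0.0572
```

```bash
python3 - <<'E'
from h import *
go(.6685,-.1857,.122,-45); print(r.get_state()['contact_force'])
E
```

```text
t 2.70 tcp [ 0.6694 -0.186   0.125 ] rot [-1.7995e+02 -9.0000e-02 -4.4860e+01] w 0.0572 | shift [-0.0009  0.0005  0.003 ] turn 0.0025 dist 0.003
[ 0.84918073  1.15133891 -0.56250005]
```

Request:
{"op": "servo_tool", "data": {
  "grip": [-0.3, 1, 1, 1, 1, 1, 1, 1, 1, 1],
  "translation": [
    [-0.001, 0, 0.002],
    [-0.001, 0, 0.002],
    [-0.001, 0, 0.002],
    [-0.001, 0, 0.002],
    [-0.001, 0, 0.002],
    [-0.001, 0, 0.002],
    [-0.001, 0, 0.002],
    [-0.001, 0, 0.002],
    [-0.001, 0, 0.002],
    [-0.001, 0, 0.002]
  ],
  "turn": [0, 0, 0, 0, 0, 0, 0, 0, 0, 0],
  "newtons": 40
}}

```text
time_s: 3.53
tcp_pos: [0.6682, -0.1845, 0.1216]
eef_rot: [-180.0, -0.0, -44.8]
contact_force: [-0.1, -0.4, 0.9]
gripper_width: 0.018
```

```bash
python3 - <<'E'
from h import *
go(.6685,-.1857,.19,-45); print(r.get_state()['contact_force'])
E
```

```text
t 3.53 tcp [ 0.6682 -0.1845  0.1216] rot [-180.    -0.   -44.8] w 0.018 | shift [ 0.001   0.0007 -0.0684] turn 0.0036 dist 0.068
[-0.1471778  -0.43342854  0.89650941]
```

Request:
{"op": "servo_tool", "data": {
  "grip": [1, 1, 1, 1, 1],
  "translation": [
    [0, 0, -0.015],
    [0, 0, -0.035],
    [0, 0, -0.06],
    [0, 0, -0.07],
    [0, 0, -0.07]
  ],
  "turn": [0, 0, 0, 0, 0]
}}

```text
time_s: 3.95
tcp_pos: [0.6695, -0.1847, 0.1939]
eef_rot: [-179.8, -0.2, -44.8]
contact_force: [-0.4, 0.0, -4.6]
gripper_width: 0.0175
```

```bash
python3 - <<'E'
from h import *
go(.604,-.004,.18,0); print(r.get_state()['contact_force'])
p,d=capture('top'); crop(p,280,140,420,290,4,'pics/t2.png'); cv2.imwrite('pics/t2r.png',p)
E
```

```text
t 3.95 tcp [ 0.6695 -0.1847  0.1939] rot [-179.85   -0.18  -44.78] w 0.0175 | shift [-0.1738 -0.0821  0.0136] turn -0.7816 dist 0.193
[-0.44921977  0.00551977 -4.57581786]
```

View pics/t2.png

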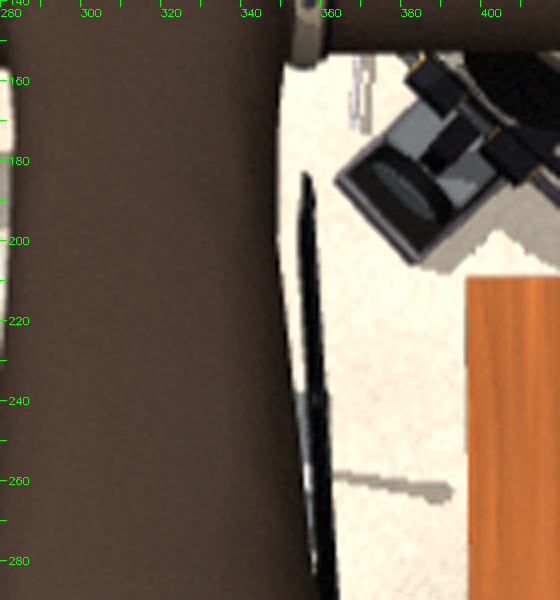

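The lamp is lifted: a 4.6 N load, clear of the stand. Next I move it over the pad.

Request:
{"op": "servo_tool", "data": {
  "grip": [1, 1, 1, 1, 1, 1, 1, 1, 1, 1],
  "translation": [
    [-0.017, -0.008, 0.0],
    [-0.035, -0.016, 0.0],
    [-0.06, -0.028, 0.0],
    [-0.087, -0.041, 0.0],
    [-0.113, -0.053, 0.0],
    [-0.139, -0.066, 0.0],
    [-0.157, -0.074, 0.005],
    [-0.17, -0.08, 0.01],
    [-0.174, -0.082, 0.014],
    [-0.174, -0.082, 0.014]
  ],
  "turn": [-0.08, -0.16, -0.25, -0.34, -0.43, -0.52, -0.61, -0.7, -0.78, -0.78]
}}

```text
time_s: 4.83
tcp_pos: [0.6003, -0.0026, 0.1746]
eef_rot: [180.0, 0.3, 0.2]
contact_force: [-0.4, 0.7, -5.3]
gripper_width: 0.0177
```

Request:
{"op": "servo_tool", "data": {
  "grip": [1, 1, 1],
  "translation": [
    [0, 0, 0],
    [0, 0, 0],
    [0, 0, 0]
  ],
  "turn": [0, 0, 0]
}}

```text
time_s: 5.08
tcp_pos: [0.6026, -0.0044, 0.1772]
eef_rot: [180.0, 0.0, -0.3]
contact_force: [0.7, -0.6, -4.9]
gripper_width: 0.0178
```

```bash
python3 - <<'E'
from h import *
go(.605,-.004,.10,0)
c=calibration('wrist'); import pickle; p,d=capture('wrist'); pickle.dump((c,p,d),open('w2.pkl','wb'))
cv2.imwrite('pics/w2.png',np.clip(p*1.3,0,255).astype(np.uint8))
c=calibration('scene');p,d=capture('scene'); pickle.dump((c,p,d),open('s2.pkl','wb'));crop(p,230,150,480,330,3,'pics/s2.png')
E
```

```text
t 5.08 tcp [ 0.6026 -0.0044  0.1772] rot [ 1.7999e+02  3.0000e-02 -2.5000e-01] w 0.0178 | shift [ 0.0025 -0.0004  0.0772] turn -0.0044 dist 0.077
```

View pics/w2.png

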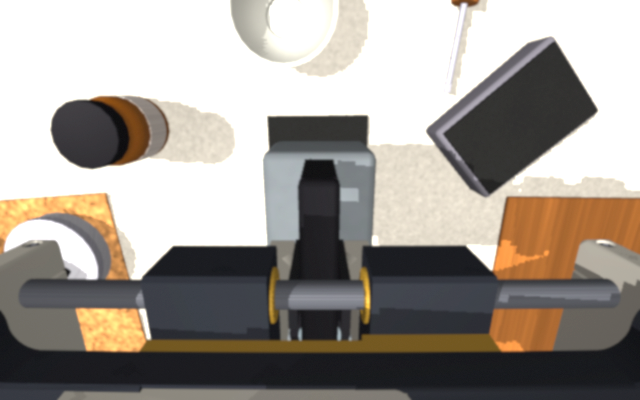

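View pics/s2.png

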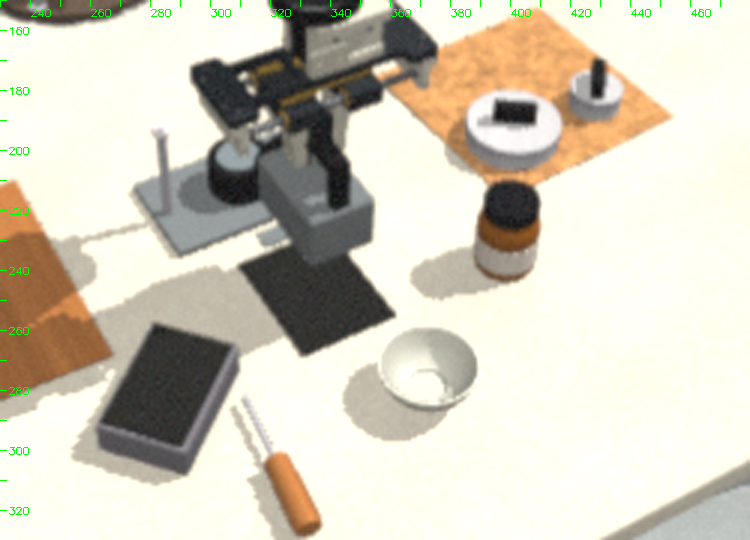

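Request:
{"op": "servo_tool", "data": {
  "grip": [1, 1, 1, 1, 1, 1, 1, 1, 1, 1],
  "translation": [
    [0.002, 0, 0.02],
    [0.002, 0, 0.04],
    [0.002, 0, 0.06],
    [0.002, 0, 0.07],
    [0.002, 0, 0.078],
    [0.002, 0, 0.083],
    [0.002, 0, 0.087],
    [0.002, 0, 0.09],
    [0.002, 0, 0.092],
    [0.002, 0, 0.092]
  ],
  "turn": [-0.003, -0.003, -0.003, -0.003, -0.003, -0.003, -0.003, -0.003, -0.003, -0.003]
}}

```text
time_s: 6.02
tcp_pos: [0.6047, -0.0037, 0.0857]
eef_rot: [-180.0, -0.0, 0.1]
contact_force: [-0.1, 0.1, -6.0]
gripper_width: 0.0175
```

```bash
python3 - <<'E'
from h import *
go(.604,-.004,.084,0); print(r.get_state()['contact_force'])
import pickle; c,p,d=pickle.load(open('w2.pkl','rb'))
crop(p,420,30,610,210,4,'pics/w2s.png')
E
```

```text
t 6.02 tcp [ 0.6047 -0.0037  0.0857] rot [-1.7999e+02 -2.0000e-02  7.0000e-02] w 0.0175 | shift [-0.0007  0.0003  0.0017] turn 0.0012 dist 0.002
[-0.11850837  0.14427062 -6.02105783]
```

View pics/w2s.png

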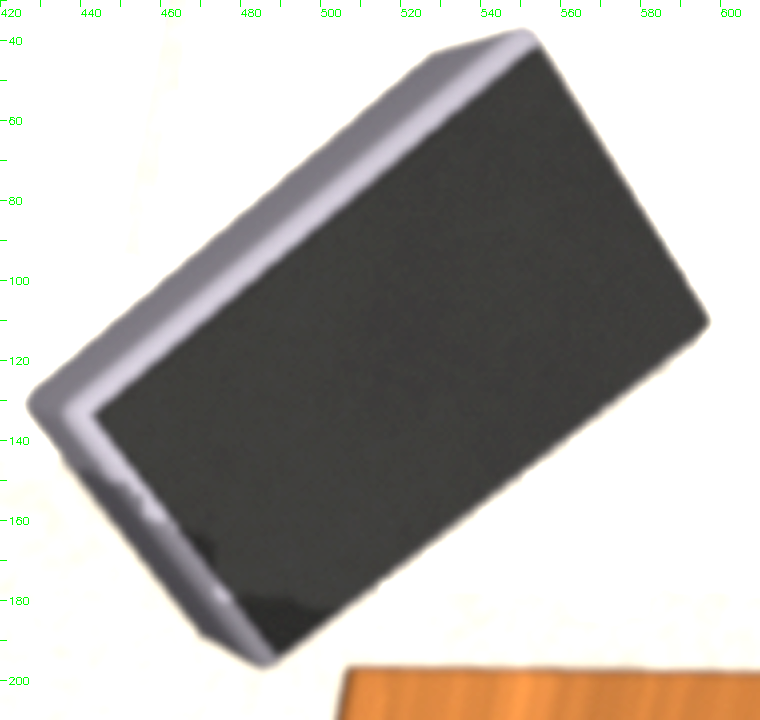

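```bash
python3 - <<'E'
from h import *
import pickle; c,p,d=pickle.load(open('w2.pkl','rb'))
W=cloud(c,d)
for uv in [(530,100),(480,150),(560,90)]: print(W[uv[1],uv[0]].round(4))
def M(pts,z): return p2w(c,(np.array(pts,float)+.5)/4-.5+[420,30],z)
an=lambda v:np.degrees(np.arctan2(v[1],v[0])).round(2)
a=M([(540,45),(709,321),(275,657),(93,413)],.04); print(a.round(4),a.mean(0).round(4),np.linalg.norm(a-np.roll(a,1,0),axis=1).round(4),an(a[0]-a[3]),an(a[1]-a[2]),an(a[0]-a[1])-90,an(a[3]-a[2])-90)
E
```

```text
[ 0.6816 -0.188   0.0413]
[ 0.6379 -0.1508  0.0396]
[ 0.69   -0.2128  0.0414]
[[ 0.7291 -0.2014  0.04  ]
 [ 0.6735 -0.2506  0.04  ]
 [ 0.5966 -0.1643  0.04  ]
 [ 0.6533 -0.1151  0.04  ]] [ 0.6631 -0.1828  0.04  ] [0.1149 0.0742 0.1156 0.0751] -48.74 -48.3 -48.46 -49.05
```

Request:
{"op": "servo_tool", "data": {
  "grip": [1, 1, 1, 1],
  "translation": [
    [0, 0, 0.001],
    [0, 0, 0.002],
    [0, 0, 0.003],
    [0, 0, 0.003]
  ],
  "turn": [0, 0, 0, 0]
}}

```text
time_s: 6.35
tcp_pos: [0.6056, -0.0037, 0.0845]
eef_rot: [180.0, -0.2, 0.1]
contact_force: [-1.8, -0.3, 5.3]
gripper_width: 0.0174
```

Request:
{"op": "servo_tool", "data": {
  "grip": [-0.3, -0.3, -0.3, -0.3, -0.3, -0.3, -0.3, -0.3, -0.3, -0.3],
  "translation": [
    [0, 0, 0],
    [0, 0, 0],
    [0, 0, 0],
    [0, 0, 0],
    [0, 0, -0.02],
    [0, 0, -0.06],
    [0, 0, -0.1],
    [0, 0, -0.14],
    [0, 0, -0.17],
    [0, 0, -0.17]
  ],
  "turn": [0, 0, 0, 0, 0, 0, 0, 0, 0, 0]
}}

```text
time_s: 7.18
tcp_pos: [0.6078, -0.0037, 0.2606]
eef_rot: [-179.9, -0.7, 0.1]
contact_force: [0.8, 0.6, 1.7]
gripper_width: 0.0569
```

```bash
python3 - <<'E'
from h import *
go(.52,.383,.18,-38)
c=calibration('wrist'); import pickle; p,d=capture('wrist'); pickle.dump((c,p,d),open('w3.pkl','wb'))
cv2.imwrite('pics/w3.png',np.clip(p*1.3,0,255).astype(np.uint8))
E
```

```text
t 7.18 tcp [ 0.6078 -0.0037  0.2606] rot [-1.7993e+02 -6.6000e-01  1.2000e-01] w 0.0569 | shift [-0.088  -0.3867  0.08  ] turn 0.6653 dist 0.405
```

View pics/w3.png

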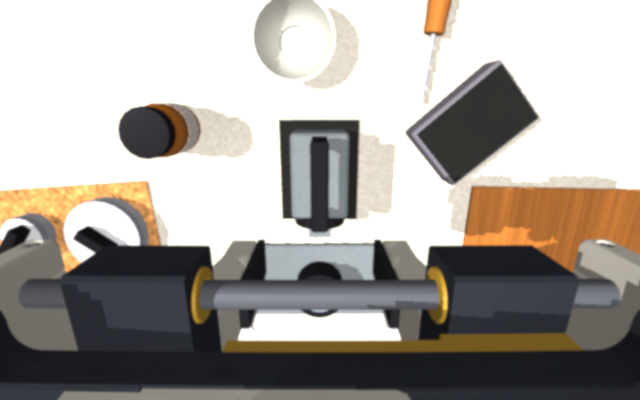

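```bash
python3 - <<'E'
from h import *
import pickle; c,p,d=pickle.load(open('w3.pkl','rb'))
crop(p,265,105,375,245,4,'pics/w3c.png')
print(r.get_state()['eef_rot'])
E
```

```text
[-1.79914014e+02 -4.31705740e-01  8.73474434e-02]
```

View pics/w3c.png

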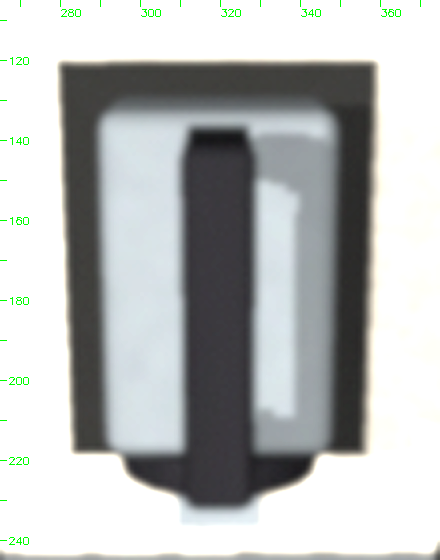

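Request:
{"op": "servo_tool", "data": {
  "grip": [-0.3, -0.3, -0.3, -0.3, -0.3, -0.3, -0.3, -0.3, -0.3, -0.3],
  "translation": [
    [-0.09, -0.384, 0.05],
    [-0.09, -0.384, 0.05],
    [-0.09, -0.384, 0.05],
    [-0.09, -0.384, 0.05],
    [-0.09, -0.384, 0.05],
    [-0.09, -0.384, 0.05],
    [-0.09, -0.384, 0.05],
    [-0.09, -0.384, 0.05],
    [-0.09, -0.384, 0.05],
    [-0.09, -0.384, 0.05]
  ],
  "turn": [0.66, 0.66, 0.66, 0.66, 0.66, 0.66, 0.66, 0.66, 0.66, 0.66]
}}

```text
time_s: 8.07
tcp_pos: [0.5127, 0.3822, 0.2011]
eef_rot: [179.9, 0.0, -37.7]
contact_force: [1.4, -0.6, -0.1]
gripper_width: 0.0571
```

Request:
{"op": "servo_tool", "data": {
  "grip": [-0.3, -0.3, -0.3],
  "translation": [
    [0, 0, 0],
    [0, 0, 0],
    [0, 0, 0]
  ],
  "turn": [0, 0, 0]
}}

```text
time_s: 8.32
tcp_pos: [0.5136, 0.3799, 0.2014]
eef_rot: [179.9, 0.0, -37.7]
contact_force: [0.4, 0.1, -0.7]
gripper_width: 0.0569
```

```bash
python3 - <<'E'
from h import *
go(.52,.383,.18,-38)
c=calibration('wrist'); import pickle; p,d=capture('wrist'); pickle.dump((c,p,d),open('w4.pkl','wb'))
cv2.imwrite('pics/w4.png',np.clip(p*1.3,0,255).astype(np.uint8))
E
```

```text
t 8.32 tcp [0.5136 0.3799 0.2014] rot [179.88   0.   -37.71] w 0.0569 | shift [ 0.0032 -0.0064  0.0214] turn 0.0051 dist 0.023
```

View pics/w4.png

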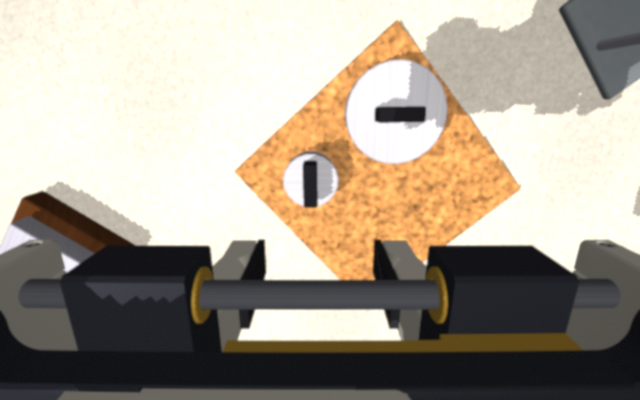

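```bash
python3 - <<'E'
from h import *
import pickle; c,p,d=pickle.load(open('w4.pkl','rb'))
crop(p,275,45,455,215,4,'pics/w4c.png')
E
```

```text
(no output)
```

View pics/w4c.png

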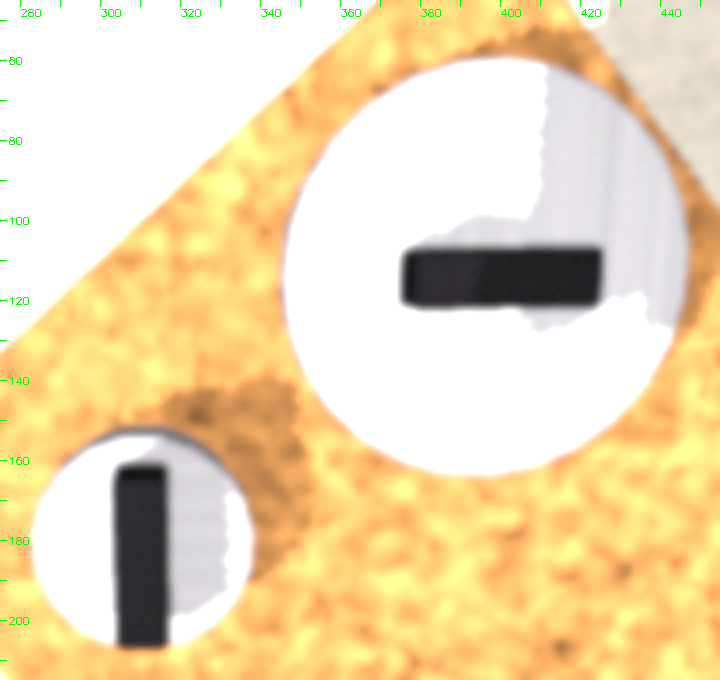

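```bash
python3 - <<'E'
from h import *
import pickle; c,p,d=pickle.load(open('w4.pkl','rb'))
def M(pts,z): return p2w(c,(np.array(pts,float)+.5)/4-.5+[275,45],z)
an=lambda v:np.degrees(np.arctan2(v[1],v[0])).round(2)
a=M([(114,481),(168,481),(168,648),(117,648)],.052); print('S',a.mean(0).round(4),np.linalg.norm(a-np.roll(a,1,0),axis=1).round(4),an(a[0]-a[3]),an(a[1]-a[2]))
o=M([(31,540),(254,540),(142,435),(142,650)],.03); print(o[:2].mean(0).round(4),o[2:].mean(0).round(4),np.linalg.norm(o[0]-o[1]),np.linalg.norm(o[2]-o[3]))
a=M([(415,249),(603,249),(600,306),(415,307)],.052); print('L',a.mean(0).round(4),np.linalg.norm(a-np.roll(a,1,0),axis=1).round(4),an(a[1]-a[0]),an(a[2]-a[3]))
o=M([(282,275),(689,275),(485,56),(485,478)],.03); print(o[:2].mean(0).round(4),o[2:].mean(0).round(4),np.linalg.norm(o[0]-o[1]),np.linalg.norm(o[2]-o[3]))
go(.52,.383,.18,-38)
E
```

```text
S [0.5178 0.3865 0.052 ] [0.0418 0.0128 0.0418 0.0126] -37.46 -37.79
[0.519  0.3859 0.03  ] [0.518  0.3869 0.03  ] 0.05760975260220838 0.057041548035540485
L [0.52   0.2784 0.052 ] [0.0129 0.0428 0.0126 0.0426] -127.51 -127.24
[0.5199 0.2785 0.03  ] [0.5198 0.2788 0.03  ] 0.09980542266724195 0.10011429526765532
t 8.37 tcp [0.514  0.3793 0.2019] rot [179.93  -0.   -37.76] w 0.0569 | shift [ 0.0025 -0.0066  0.0219] turn 0.0042 dist 0.023
```

```bash
python3 - <<'E'
from h import *
go(.5183,.3864,.060,-37.6)
E
```

```text
t 8.37 tcp [0.514  0.3793 0.2019] rot [179.93  -0.   -37.76] w 0.0569 | shift [-0.0009 -0.0084  0.1419] turn -0.0028 dist 0.142
```

Request:
{"op": "servo_tool", "data": {
  "grip": [-0.3, -0.3, -0.3, -0.3, -0.3, -0.3, -0.3, -0.3, -0.3, -0.3],
  "translation": [
    [-0.001, -0.008, 0.03],
    [-0.001, -0.008, 0.06],
    [-0.001, -0.008, 0.09],
    [-0.001, -0.008, 0.11],
    [-0.001, -0.008, 0.125],
    [-0.001, -0.008, 0.135],
    [-0.001, -0.008, 0.142],
    [-0.001, -0.008, 0.142],
    [-0.001, -0.008, 0.142],
    [-0.001, -0.008, 0.142]
  ],
  "turn": [-0.003, -0.003, -0.003, -0.003, -0.003, -0.003, -0.003, -0.003, -0.003, -0.003]
}}

```text
time_s: 9.2
tcp_pos: [0.5188, 0.3875, 0.0618]
eef_rot: [-179.9, -0.0, -37.6]
contact_force: [-0.9, 0.5, 0.7]
gripper_width: 0.0572
```

```bash
python3 - <<'E'
from h import *
go(.5183,.3864,.0325,-37.6)
c=calibration('wrist'); p,d=capture('wrist')
cv2.imwrite('pics/w5.png',np.clip(p*1.3,0,255).astype(np.uint8))
c=calibration('scene');p,d=capture('scene');crop(p,360,130,480,220,6,'pics/s5.png')
E
```

```text
t 9.20 tcp [0.5188 0.3875 0.0618] rot [-1.7989e+02 -1.0000e-02 -3.7580e+01] w 0.0572 | shift [0.0002 0.0012 0.0293] turn 0.0004 dist 0.029
```

View pics/w5.png

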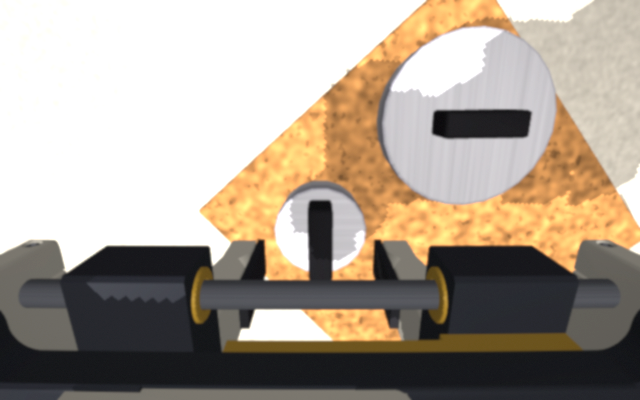

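View pics/s5.png

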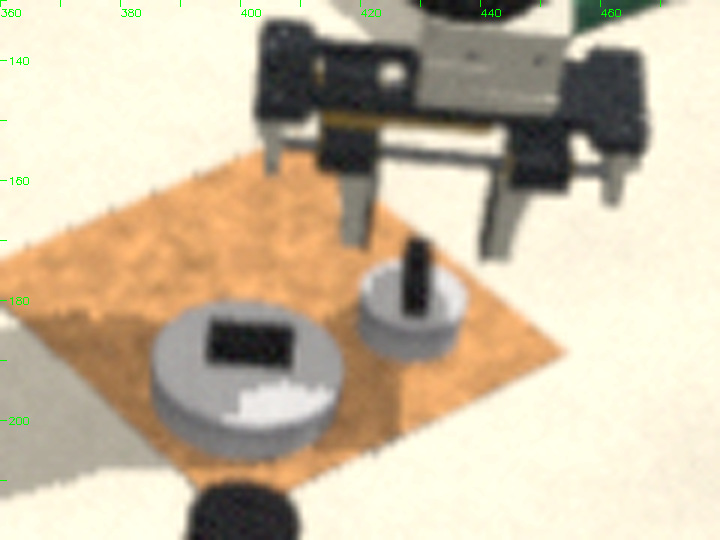

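Request:
{"op": "servo_tool", "data": {
  "grip": [-0.3, -0.3, -0.3, -0.3, -0.3, 1, 1, 1, 1, 1],
  "translation": [
    [0, 0.001, 0.01],
    [0, 0.001, 0.02],
    [0, 0.001, 0.026],
    [0, 0.001, 0.028],
    [0, 0.001, 0.028],
    [0, 0.001, 0.028],
    [0, 0.001, 0.028],
    [0, 0.001, 0.028],
    [0, 0.001, 0.028],
    [0, 0.001, 0.028]
  ],
  "turn": [0, 0, 0, 0, 0, 0, 0, 0, 0, 0],
  "newtons": 25
}}

```text
time_s: 10.13
tcp_pos: [0.5177, 0.3864, 0.0329]
eef_rot: [-180.0, -0.0, -37.6]
contact_force: [-0.0, 0.4, -0.3]
gripper_width: 0.0293
```

Request:
{"op": "servo_tool", "data": {
  "grip": [1, 1, 1],
  "translation": [
    [0, 0, 0],
    [0, 0, 0],
    [0, 0, 0]
  ],
  "turn": [0, 0, 0]
}}

```text
time_s: 10.38
tcp_pos: [0.5176, 0.3864, 0.0327]
eef_rot: [-180.0, 0.0, -37.6]
contact_force: [-0.1, 0.5, 0.4]
gripper_width: 0.0137
```

```bash
python3 - <<'E'
from h import *
go(.5183,.3864,.17,-37.6);print(r.get_state()['contact_force'])
E
```

```text
t 10.38 tcp [0.5176 0.3864 0.0327] rot [-179.98    0.    -37.57] w 0.0137 | shift [ 0.0005 -0.0005 -0.1373] turn 0.0005 dist 0.137
[-0.06815369  0.49978926  0.40184394]
```

Request:
{"op": "servo_tool", "data": {
  "grip": [1, 1, 1, 1, 1, 1, 1],
  "translation": [
    [0, 0, -0.015],
    [0, 0, -0.045],
    [0, 0, -0.08],
    [0, 0, -0.12],
    [0, 0, -0.15],
    [0, 0, -0.17],
    [0, 0, -0.17]
  ],
  "turn": [0, 0, 0, 0, 0, 0, 0]
}}

```text
time_s: 10.97
tcp_pos: [0.5194, 0.3879, 0.2085]
eef_rot: [-179.5, -0.1, -37.5]
contact_force: [0.2, 0.0, -1.6]
gripper_width: 0.0138
```

```bash
python3 - <<'E'
from h import *
go(.451,-.004,.20,0);print(r.get_state()['contact_force'])
E
```

```text
t 10.97 tcp [0.5194 0.3879 0.2085] rot [-1.7951e+02 -7.0000e-02 -3.7540e+01] w 0.0138 | shift [0.1845 0.3525 0.0057] turn -0.6552 dist 0.398
[ 0.18022222  0.02752489 -1.55326731]
```

Request:
{"op": "servo_tool", "data": {
  "grip": [1, 1, 1, 1, 1, 1, 1, 1, 1, 1],
  "translation": [
    [0.015, 0.028, 0],
    [0.033, 0.063, 0],
    [0.052, 0.099, 0],
    [0.07, 0.134, 0],
    [0.09, 0.17, 0],
    [0.11, 0.205, 0],
    [0.129, 0.247, 0],
    [0.15, 0.28, 0],
    [0.165, 0.315, 0.0],
    [0.175, 0.335, 0.003]
  ],
  "turn": [-0.06, -0.13, -0.2, -0.27, -0.34, -0.41, -0.48, -0.55, -0.6, -0.65]
}}

```text
time_s: 11.8
tcp_pos: [0.4502, 0.0111, 0.1996]
eef_rot: [-180.0, 0.0, -0.3]
contact_force: [0.4, -0.1, -0.9]
gripper_width: 0.0137
```

```bash
python3 - <<'E'
from h import *
go(.451,-.004,.20,0);print(r.get_state()['contact_force'])
E
```

```text
t 11.80 tcp [0.4502 0.0111 0.1996] rot [-1.7999e+02  1.0000e-02 -2.5000e-01] w 0.0137 | shift [ 0.0009  0.0151 -0.0004] turn -0.0044 dist 0.015
[ 0.41206508 -0.07219733 -0.89478345]
```

Request:
{"op": "servo_tool", "data": {
  "grip": [1, 1, 1, 1, 1],
  "translation": [
    [0.001, 0.008, 0],
    [0.001, 0.015, 0],
    [0.001, 0.015, 0],
    [0.001, 0.015, 0],
    [0.001, 0.015, 0]
  ],
  "turn": [-0.004, -0.004, -0.004, -0.004, -0.004]
}}

```text
time_s: 12.22
tcp_pos: [0.4533, -0.0001, 0.1994]
eef_rot: [180.0, 0.0, -0.1]
contact_force: [0.0, -0.1, -0.2]
gripper_width: 0.0137
```

```bash
python3 - <<'E'
from h import *
import pickle
go(.451,-.004,.20,0);print(r.get_state()['contact_force'])
for n in ['wrist','scene','top']:
    c=calibration(n);p,d=capture(n); pickle.dump((c,p,d),open(n+'6.pkl','wb'))
    if n=='wrist': cv2.imwrite('pics/w6.png',np.clip(p*1.3,0,255).astype(np.uint8))
    if n=='scene': crop(p,260,130,380,260,5,'pics/s6.png')
    if n=='top': crop(p,280,200,400,290,6,'pics/t6.png')
E
```

```text
t 12.22 tcp [ 4.533e-01 -1.000e-04  1.994e-01] rot [ 1.8e+02  1.0e-02 -9.0e-02] w 0.0137 | shift [-0.0022  0.0039 -0.0006] turn -0.0016 dist 0.005
[ 0.03630433 -0.08339367 -0.15537541]
```

View pics/w6.png

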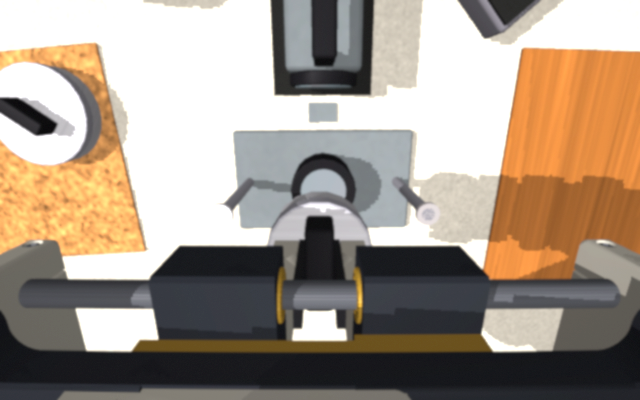

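View pics/s6.png

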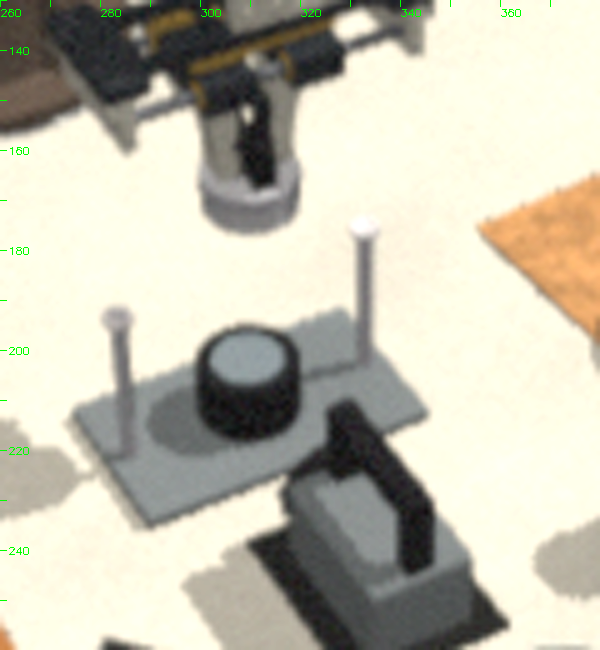

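View pics/t6.png

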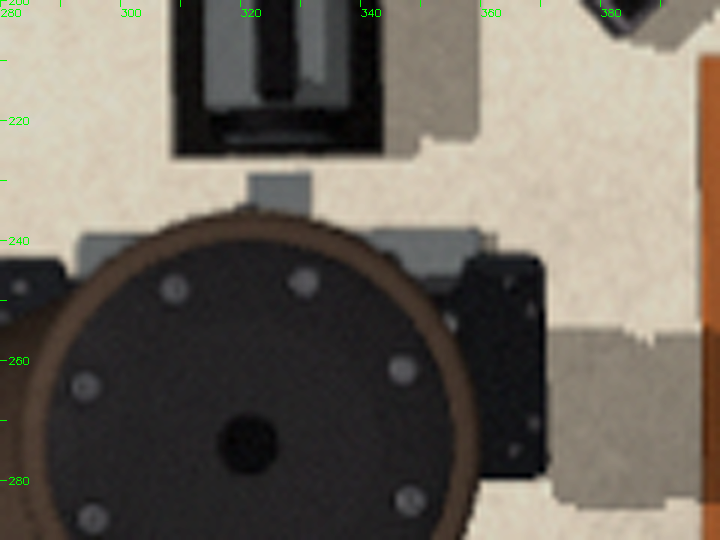

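```bash
python3 - <<'E'
from h import *
import pickle; c,p,d=pickle.load(open('wrist6.pkl','rb'))
crop(p,215,120,445,245,3.4,'pics/w6c.png')
E
```

```text
(no output)
```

View pics/w6c.png

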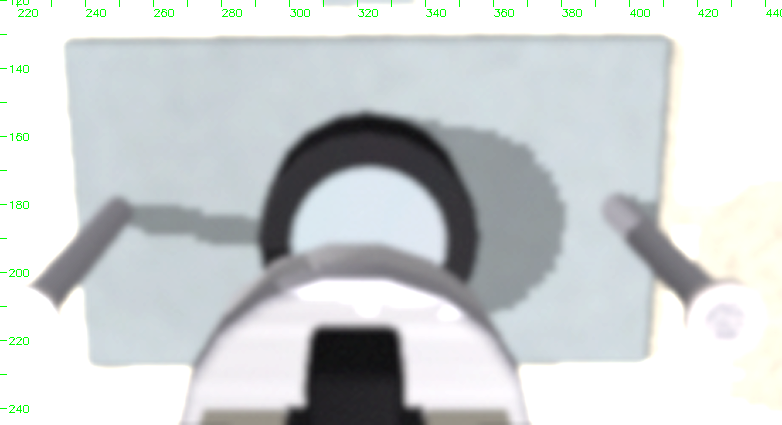

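```bash
python3 - <<'E'
from h import *
import pickle; c,p,d=pickle.load(open('wrist6.pkl','rb'))
def M(pts,z): return p2w(c,(np.array(pts,float)+.5)/3.4-.5+[215,120],z)
an=lambda v:np.degrees(np.arctan2(v[1],v[0])).round(2)
a=M([(68,40),(670,36),(650,360),(90,364)],.01); print('base',a.mean(0).round(4),np.linalg.norm(a-np.roll(a,1,0),axis=1).round(4),an(a[0]-a[3]),an(a[1]-a[2]),an(a[0]-a[1])-90,an(a[3]-a[2])-90); print(a.round(4))
b=M([(260,235),(478,235)],.05); print('barrel',b.round(4))
print('post R',M([(724,318)],.12).round(4))
# dish circle top rim at z: underside est
s=r.get_state(); print(s['tcp_pos'])
z=.1994-.0287+.026
e=M([(192,395),(520,395)],z); print('dish rim?',e.round(4))
g=M([(314,330),(400,330)],z+.022); print('bar far end',g.round(4))
c,p,d=pickle.load(open('scene6.pkl','rb'))
def S(pts,z): return p2w(c,(np.array(pts,float)+.5)/5-.5+[260,130],z)
q=S([(118,318),(363,227)],.12); print('scene posts',q.round(4),q.mean(0).round(4),np.linalg.norm(q[0]-q[1]))
print('barrel',S([(198,360),(299,360),(248,325),(248,396)],.05).round(4))
print('dish rim bottom l/r', S([(200,200),(299,200)],z-.026).round(4))
E
```

```text
base [ 0.4484 -0.0049  0.01  ] [0.1067 0.1852 0.1066 0.1877] -0.36 1.01 0.3199999999999932 0.35999999999999943
[[ 0.5012  0.088   0.01  ]
 [ 0.5022 -0.0972  0.01  ]
 [ 0.3957 -0.099   0.01  ]
 [ 0.3945  0.0887  0.01  ]]
barrel [[ 0.4497  0.027   0.05  ]
 [ 0.4496 -0.0354  0.05  ]]
post R [[ 0.4487 -0.0838  0.12  ]]
[ 4.53073908e-01 -1.20022338e-04  1.99417338e-01]
dish rim? [[ 0.4626  0.0255  0.1967]
 [ 0.4626 -0.0259  0.1967]]
bar far end [[ 0.4813  0.0054  0.2187]
 [ 0.4813 -0.006   0.2187]]
scene posts [[ 0.4518 -0.0861  0.12  ]
 [ 0.4498  0.0727  0.12  ]] [ 0.4508 -0.0067  0.12  ] 0.15876626169378424
barrel [[ 0.4359 -0.0317  0.05  ]
 [ 0.4652  0.0206  0.05  ]
 [ 0.423   0.0083  0.05  ]
 [ 0.4779 -0.0199  0.05  ]]
dish rim bottom l/r [[ 0.4375 -0.0248  0.1707]
 [ 0.4647  0.0235  0.1707]]
```

Request:
{"op": "servo_tool", "data": {
  "grip": [1, 1, 1, 1, 1, 1, 1, 1, 1, 1],
  "translation": [
    [-0.0027, 0.0048, 0.01],
    [-0.0027, 0.0048, 0.02],
    [-0.0027, 0.0048, 0.03],
    [-0.0027, 0.0048, 0.04],
    [-0.0027, 0.0048, 0.046],
    [-0.0027, 0.0048, 0.05],
    [-0.0027, 0.0048, 0.051],
    [-0.0027, 0.0048, 0.051],
    [-0.0027, 0.0048, 0.051],
    [-0.0027, 0.0048, 0.051]
  ],
  "turn": [-0.002, -0.002, -0.002, -0.002, -0.002, -0.002, -0.002, -0.002, -0.002, -0.002]
}}

```text
time_s: 13.2
tcp_pos: [0.4505, -0.0056, 0.149]
eef_rot: [-180.0, -0.0, 0.0]
contact_force: [0.4, 1.0, -0.4]
gripper_width: 0.0137
```

Request:
{"op": "servo_tool", "data": {
  "grip": [1, 1, 1, 1, 1],
  "translation": [
    [0, 0, 0],
    [0, 0, 0],
    [0, 0, 0],
    [0, 0, 0],
    [0, 0, 0]
  ],
  "turn": [0, 0, 0, 0, 0]
}}

```text
time_s: 13.62
tcp_pos: [0.4502, -0.0057, 0.1486]
eef_rot: [-180.0, -0.0, 0.0]
contact_force: [0.1, 1.0, -0.9]
gripper_width: 0.014
```

```bash
python3 - <<'E'
from h import *
import pickle
go(.4503,-.005,.1487,0)
for n in ['wrist','scene']:
    c=calibration(n);p,d=capture(n); pickle.dump((c,p,d),open(n+'7.pkl','wb'))
    if n=='scene': crop(p,260,150,380,240,6,'pics/s7.png')
go(.4503,-.005,.1487,0)
crop(pickle.load(open('wrist7.pkl','rb'))[1],200,110,450,260,3,'pics/w7.png')
E
```

```text
t 13.62 tcp [ 0.4502 -0.0057  0.1486] rot [-1.8e+02 -1.0e-02  1.0e-02] w 0.014 | shift [ 0.0001 -0.0007 -0.0001] turn 0.0002 dist 0.001
t 13.72 tcp [ 0.4502 -0.0057  0.1486] rot [1.8e+02 0.0e+00 1.0e-02] w 0.014 | shift [ 0.0001 -0.0007 -0.0001] turn 0.0003 dist 0.001
```

View pics/s7.png

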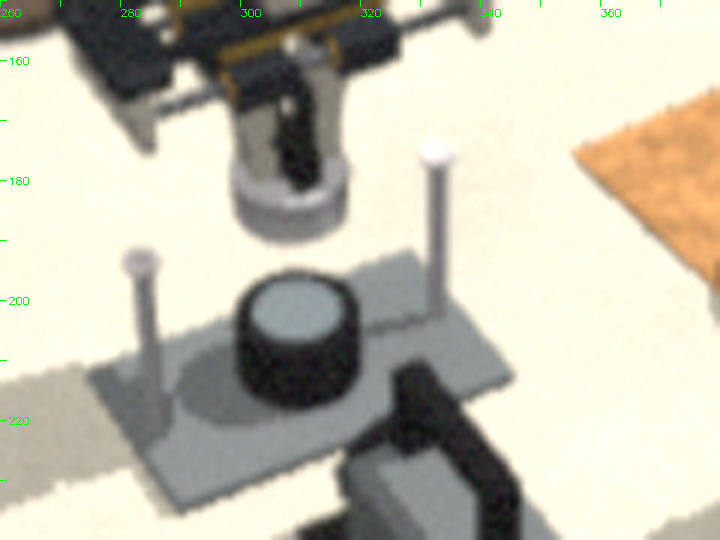

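View pics/w7.png

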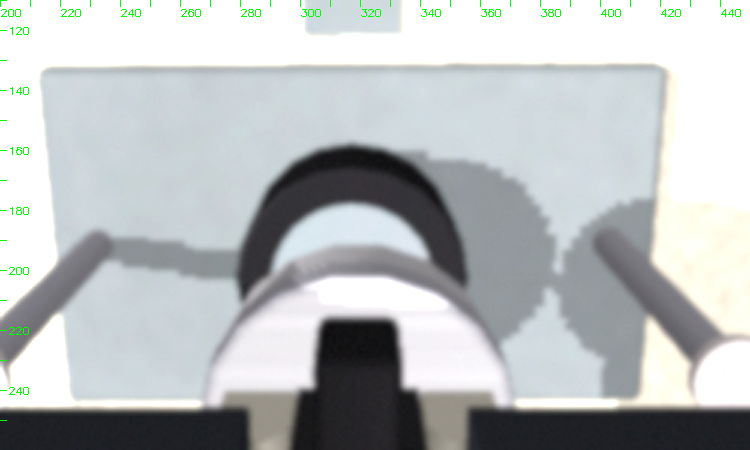

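```bash
python3 - <<'E'
from h import *
import pickle
t=np.linspace(0,2*np.pi,200)
def circ(x,y,z,rr): return np.c_[x+rr*np.cos(t),y+rr*np.sin(t),np.full(200,z)]
c,p,d=pickle.load(open('scene7.pkl','rb'))
S=lambda P:(w2p(c,P)-[260,150]+.5)*6-.5
V=(.450,-.005)
print('posts pred',S([[V[0],V[1]-.08,.12],[V[0],V[1]+.08,.12]]).round(1),'obs (142,262),(437,153)')
for nm,q in (('under',circ(*V,.12,.028)),('lid',circ(*V,.146,.028)),('barrel',circ(*V,.05,.032))):
    e=S(q); print(nm,'x',e[:,0].min().round(1),e[:,0].max().round(1),'y',e[:,1].min().round(1),e[:,1].max().round(1))
print('per mm x,y,z', (S([[.46,-.005,.12],[.45,.005,.12],[.45,-.005,.13]])-S([[.45,-.005,.12]])).round(2)/10)
c,p,d=pickle.load(open('wrist7.pkl','rb'))
S=lambda P:(w2p(c,P)-[200,110]+.5)*3-.5
for nm,q in (('under',circ(*V,.12,.028)),('lid',circ(*V,.146,.028)),('barrel',circ(*V,.05,.032))):
    e=S(q); print(nm,'x',e[:,0].min().round(1),e[:,0].max().round(1),'y',e[:,1].min().round(1),e[:,1].max().round(1))
print('base',S([[V[0]+.055,V[1]+.095,.01],[V[0]+.055,V[1]-.095,.01],[V[0]-.055,V[1]-.095,.01],[V[0]-.055,V[1]+.095,.01]]).round(1))
E
```

```text
posts pred [[142.1 258.7]
 [440.  151.2]] obs (142,262),(437,153)
under x 235.3 352.4 y 166.0 242.9
lid x 232.6 351.2 y 124.5 201.1
barrel x 234.1 363.5 y 267.5 355.9
per mm x,y,z [[ 0.957  1.202]
 [ 1.857 -0.67 ]
 [-0.073 -1.59 ]]
under x 218.7 491.1 y 240.4 493.2
lid x 199.2 509.9 y 279.5 562.6
barrel x 238.5 472.4 y 157.2 381.1
base [[ 36.1  56.7]
 [675.1  57.2]
 [643.8 397.5]
 [ 67.4 397.3]]
```

The dish is centred within about 1–2 mm in all three cameras, so I hold it here.

Request:
{"op": "servo_tool", "data": {
  "grip": [1, 1, 1, 1, 1, 1, 1, 1, 1, 1],
  "translation": [
    [0, 0, 0],
    [0, 0, 0],
    [0, 0, 0],
    [0, 0, 0],
    [0, 0, 0],
    [0, 0, 0],
    [0, 0, 0],
    [0, 0, 0],
    [0, 0, 0],
    [0, 0, 0]
  ],
  "turn": [0, 0, 0, 0, 0, 0, 0, 0, 0, 0]
}}

```text
time_s: 14.55
tcp_pos: [0.4502, -0.0057, 0.1486]
eef_rot: [-180.0, -0.0, 0.0]
contact_force: [-0.0, -0.6, -0.4]
gripper_width: 0.0136
```

Request:
{"op": "servo_tool", "data": {
  "grip": [1, 1, 1, 1, 1, 1, 1, 1, 1, 1],
  "translation": [
    [0, 0, 0],
    [0, 0, 0],
    [0, 0, 0],
    [0, 0, 0],
    [0, 0, 0],
    [0, 0, 0],
    [0, 0, 0],
    [0, 0, 0],
    [0, 0, 0],
    [0, 0, 0]
  ],
  "turn": [0, 0, 0, 0, 0, 0, 0, 0, 0, 0]
}}

```text
time_s: 15.38
tcp_pos: [0.4502, -0.0057, 0.1486]
eef_rot: [180.0, 0.0, 0.0]
contact_force: [-0.2, -0.9, -0.4]
gripper_width: 0.014
```

Request:
{"op": "servo_tool", "data": {
  "grip": [1, 1, 1, 1, 1, 1, 1, 1, 1, 1],
  "translation": [
    [0, 0, 0],
    [0, 0, 0],
    [0, 0, 0],
    [0, 0, 0],
    [0, 0, 0],
    [0, 0, 0],
    [0, 0, 0],
    [0, 0, 0],
    [0, 0, 0],
    [0, 0, 0]
  ],
  "turn": [0, 0, 0, 0, 0, 0, 0, 0, 0, 0]
}}

```text
time_s: 16.22
tcp_pos: [0.4502, -0.0057, 0.1486]
eef_rot: [-180.0, -0.0, 0.0]
contact_force: [-0.0, -0.0, -1.1]
gripper_width: 0.0139
```

Request:
{"op": "servo_tool", "data": {
  "grip": [1, 1, 1, 1, 1, 1, 1, 1, 1, 1],
  "translation": [
    [0, 0, 0],
    [0, 0, 0],
    [0, 0, 0],
    [0, 0, 0],
    [0, 0, 0],
    [0, 0, 0],
    [0, 0, 0],
    [0, 0, 0],
    [0, 0, 0],
    [0, 0, 0]
  ],
  "turn": [0, 0, 0, 0, 0, 0, 0, 0, 0, 0]
}}

```text
time_s: 17.05
tcp_pos: [0.4502, -0.0057, 0.1486]
eef_rot: [180.0, 0.0, 0.0]
contact_force: [-1.0, 0.0, -1.5]
gripper_width: 0.0138
```

Request:
{"op": "servo_tool", "data": {
  "grip": [1, 1, 1, 1, 1, 1, 1, 1, 1, 1],
  "translation": [
    [0, 0, 0],
    [0, 0, 0],
    [0, 0, 0],
    [0, 0, 0],
    [0, 0, 0],
    [0, 0, 0],
    [0, 0, 0],
    [0, 0, 0],
    [0, 0, 0],
    [0, 0, 0]
  ],
  "turn": [0, 0, 0, 0, 0, 0, 0, 0, 0, 0]
}}

```text
time_s: 17.88
tcp_pos: [0.4502, -0.0058, 0.1486]
eef_rot: [180.0, 0.0, 0.0]
contact_force: [0.1, 0.5, -1.4]
gripper_width: 0.0138
```

```bash
python3 - <<'E'
from h import *
go(.4503,-.005,.21,0)
p,d=capture('scene');cv2.imwrite('pics/s8.png',p)
go(.46,-.26,.21,0)
E
```

```text
t 17.88 tcp [ 0.4502 -0.0058  0.1486] rot [1.8e+02 0.0e+00 1.0e-02] w 0.0138 | shift [ 0.0001 -0.0008 -0.0614] turn 0.0002 dist 0.061
t 17.93 tcp [ 0.4502 -0.0057  0.1486] rot [-1.8e+02 -0.0e+00  1.0e-02] w 0.0142 | shift [ 0.0098  0.2543 -0.0614] turn 0.0002 dist 0.262
```

View pics/s8.png

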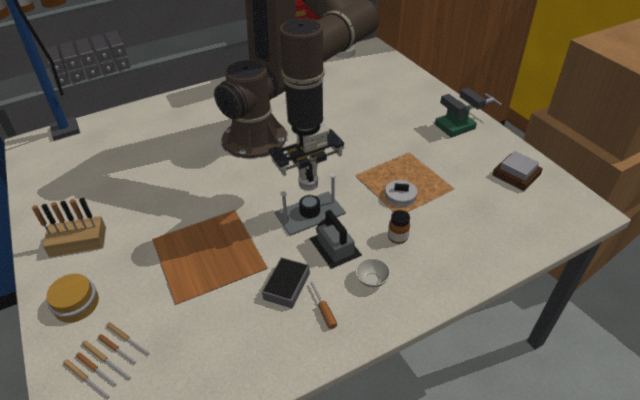

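Request:
{"op": "servo_tool", "data": {
  "grip": [1, 1, 1, 1, 1, 1, 1, 1, 1, 1],
  "translation": [
    [0, 0, -0.02],
    [0, 0, -0.05],
    [0, 0.01, -0.07],
    [0.002, 0.04, -0.07],
    [0.004, 0.075, -0.07],
    [0.006, 0.11, -0.07],
    [0.008, 0.145, -0.07],
    [0.009, 0.18, -0.07],
    [0.01, 0.215, -0.06],
    [0.01, 0.24, -0.06]
  ],
  "turn": [0, 0, 0, 0, 0, 0, 0, 0, 0, 0]
}}

```text
time_s: 18.77
tcp_pos: [0.4594, -0.2479, 0.2071]
eef_rot: [-180.0, 0.1, -0.0]
contact_force: [-0.2, 0.3, -1.3]
gripper_width: 0.014
```

```bash
python3 - <<'E'
from h import *
go(.46,-.262,.036,0)
c=calibration('wrist'); p,d=capture('wrist'); cv2.imwrite('pics/w9.png',np.clip(p*1.3,0,255).astype(np.uint8))
E
```

```text
t 18.77 tcp [ 0.4594 -0.2479  0.2071] rot [-1.7997e+02  1.0000e-01 -5.0000e-02] w 0.014 | shift [0.0009 0.0142 0.1711] turn -0.0008 dist 0.172
```

View pics/w9.png

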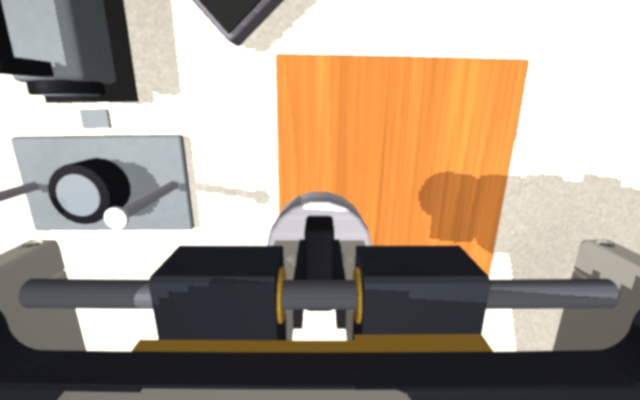

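Request:
{"op": "servo_tool", "data": {
  "grip": [1, 1, 1, 1, 1, 1, 1, 1, 1, 1],
  "translation": [
    [0.001, 0.014, 0.03],
    [0.001, 0.014, 0.065],
    [0.001, 0.014, 0.1],
    [0.001, 0.014, 0.13],
    [0.001, 0.014, 0.148],
    [0.001, 0.014, 0.158],
    [0.001, 0.014, 0.164],
    [0.001, 0.014, 0.168],
    [0.001, 0.014, 0.17],
    [0.001, 0.014, 0.17]
  ],
  "turn": [0, 0, 0, 0, 0, 0, 0, 0, 0, 0]
}}

```text
time_s: 19.65
tcp_pos: [0.4619, -0.2598, 0.0392]
eef_rot: [180.0, -0.1, 0.0]
contact_force: [-0.9, -0.3, -0.6]
gripper_width: 0.0135
```

Request:
{"op": "servo_tool", "data": {
  "grip": [1, 1, 1],
  "translation": [
    [0, 0, 0.001],
    [0, 0, 0.0015],
    [0, 0, 0.0015]
  ],
  "turn": [0, 0, 0]
}}

```text
time_s: 19.9
tcp_pos: [0.4616, -0.2598, 0.0376]
eef_rot: [180.0, -0.1, 0.0]
contact_force: [-0.5, 0.0, -1.7]
gripper_width: 0.0141
```

Request:
{"op": "servo_tool", "data": {
  "grip": [1, 1, 1, 1, 1],
  "translation": [
    [0, 0, 0.001],
    [0, 0, 0.002],
    [0, 0, 0.003],
    [0, 0, 0.003],
    [0, 0, 0.003]
  ],
  "turn": [0, 0, 0, 0, 0]
}}

```text
time_s: 20.32
tcp_pos: [0.4614, -0.2598, 0.0347]
eef_rot: [180.0, -0.0, 0.0]
contact_force: [-1.3, 2.9, 6.6]
gripper_width: 0.0137
```

Contact with the board. I release and rise.

Request:
{"op": "servo_tool", "data": {
  "grip": [-0.3, -0.3, -0.3, -0.3, -0.3, -0.3, -0.3, -0.3, -0.3, -0.3],
  "translation": [
    [0, 0, 0],
    [0, 0, 0],
    [0, 0, 0],
    [0, 0, 0],
    [0, 0, 0],
    [0, 0, -0.02],
    [0, 0, -0.06],
    [0, 0, -0.1],
    [0, 0, -0.14],
    [0, 0, -0.17]
  ],
  "turn": [0, 0, 0, 0, 0, 0, 0, 0, 0, 0]
}}

```text
time_s: 21.15
tcp_pos: [0.4617, -0.2601, 0.2076]
eef_rot: [179.9, -0.2, 0.0]
contact_force: [0.7, -0.6, -1.0]
gripper_width: 0.0574
```

```bash
python3 - <<'E'
from h import *
go(.515,.285,.22,-37)
p,d=capture('top');cv2.imwrite('pics/t10.png',np.clip(p*1.5,0,255).astype(np.uint8))
E
```

```text
t 21.15 tcp [ 0.4617 -0.2601  0.2076] rot [ 1.7994e+02 -1.5000e-01  3.0000e-02] w 0.0574 | shift [ 0.0536 -0.545  -0.0128] turn 0.6463 dist 0.548
```

View pics/t10.png

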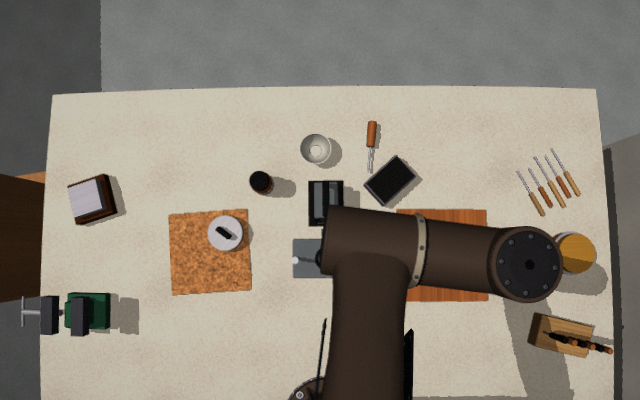

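Request:
{"op": "servo_tool", "data": {
  "grip": [-0.3, -0.3, -0.3, -0.3, -0.3, -0.3, -0.3, -0.3, -0.3, -0.3],
  "translation": [
    [0.05, -0.545, -0.012],
    [0.05, -0.545, -0.012],
    [0.05, -0.545, -0.012],
    [0.05, -0.545, -0.012],
    [0.05, -0.545, -0.012],
    [0.05, -0.545, -0.012],
    [0.05, -0.545, -0.012],
    [0.05, -0.545, -0.012],
    [0.05, -0.545, -0.012],
    [0.05, -0.545, -0.012]
  ],
  "turn": [-0.91, -0.91, -0.91, -0.91, -0.91, -0.91, -0.91, -0.91, -0.91, -0.91]
}}

```text
time_s: 22.03
tcp_pos: [0.4988, 0.1572, 0.2133]
eef_rot: [180.0, -0.0, 52.2]
contact_force: [0.4, 0.7, 0.5]
gripper_width: 0.0571
```

```bash
python3 - <<'E'
from h import *
go(.512,.27,.215,52.6)
E
```

```text
t 22.03 tcp [0.4988 0.1572 0.2133] rot [ 1.800e+02 -2.000e-02  5.219e+01] w 0.0571 | shift [ 0.0972 -0.0587 -0.0016] turn -0.0072 dist 0.114
```

Request:
{"op": "servo_tool", "data": {
  "grip": [-0.3, -0.3, -0.3, -0.3, -0.3, -0.3, -0.3],
  "translation": [
    [0.035, -0.02, 0],
    [0.065, -0.04, 0],
    [0.09, -0.055, 0],
    [0.097, -0.059, 0],
    [0.097, -0.059, 0],
    [0.097, -0.059, 0],
    [0.097, -0.059, 0]
  ],
  "turn": [-0.007, -0.007, -0.007, -0.007, -0.007, -0.007, -0.007]
}}

```text
time_s: 22.62
tcp_pos: [0.5119, 0.2669, 0.213]
eef_rot: [-180.0, 0.0, 52.5]
contact_force: [-0.3, -0.8, 0.3]
gripper_width: 0.057
```

```bash
python3 - <<'E'
from h import *
import pickle
go(.512,.27,.215,52.6)
c=calibration('wrist'); p,d=capture('wrist'); pickle.dump((c,p,d),open('w11.pkl','wb'))
cv2.imwrite('pics/w11.png',np.clip(p*1.3,0,255).astype(np.uint8))
crop(p,240,70,400,230,4,'pics/w11c.png')
E
```

```text
t 22.62 tcp [0.5119 0.2669 0.213 ] rot [-1.7999e+02  4.0000e-02  5.2520e+01] w 0.057 | shift [ 0.0025 -0.0018 -0.002 ] turn -0.0013 dist 0.004
```

View pics/w11.png

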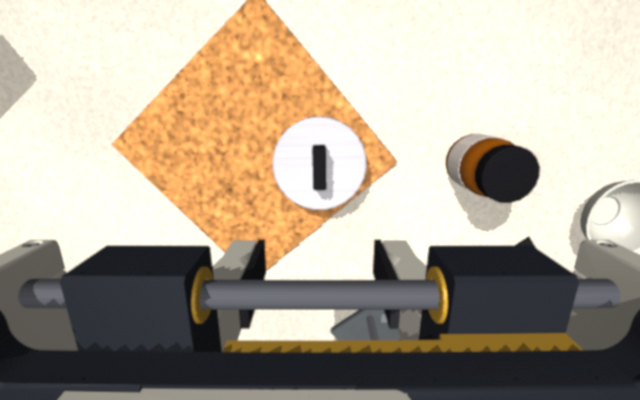

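View pics/w11c.png

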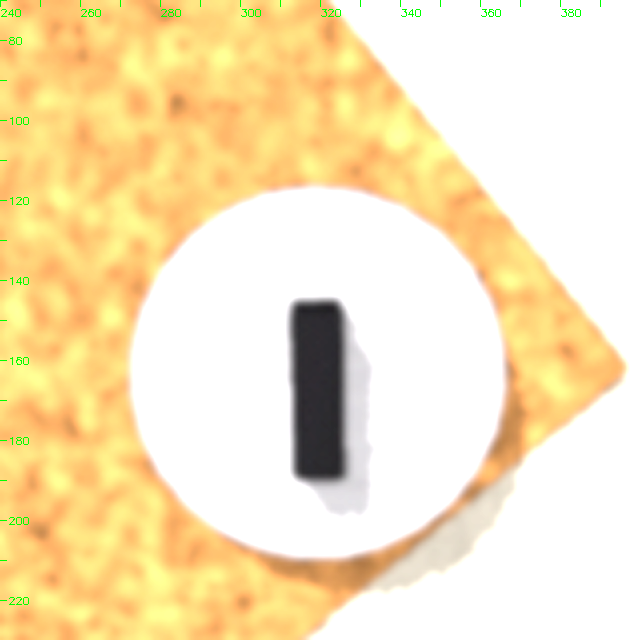

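```bash
python3 - <<'E'
from h import *
import pickle; c,p,d=pickle.load(open('w11.pkl','rb'))
def M(pts,z): return p2w(c,(np.array(pts,float)+.5)/4-.5+[240,70],z)
an=lambda v:np.degrees(np.arctan2(v[1],v[0])).round(2)
a=M([(292,312),(342,312),(346,480),(295,480)],.052); print('bar',a.mean(0).round(4),np.linalg.norm(a-np.roll(a,1,0),axis=1).round(4),an(a[0]-a[3]),an(a[1]-a[2]))
o=M([(129,370),(508,370),(318,184),(318,560)],.03); print(o[:2].mean(0).round(4),o[2:].mean(0).round(4),np.linalg.norm(o[0]-o[1]),np.linalg.norm(o[2]-o[3]))
go(.519,.278,.060,52.6)
E
```

```text
bar [0.52   0.2782 0.052 ] [0.0423 0.0122 0.0423 0.0129] 53.26 54.23
[0.5217 0.2805 0.03  ] [0.52   0.2785 0.03  ] 0.0998179313969382 0.10025901664257439
t 22.67 tcp [0.512  0.2668 0.2132] rot [-1.80e+02  1.00e-02  5.25e+01] w 0.0571 | shift [ 0.0132 -0.0013  0.1532] turn -0.0017 dist 0.154
```

Request:
{"op": "servo_tool", "data": {
  "grip": [-0.3, -0.3, -0.3, -0.3, -0.3, -0.3, -0.3, -0.3, -0.3, -0.3],
  "translation": [
    [0.014, -0.001, 0.02],
    [0.014, -0.001, 0.055],
    [0.014, -0.001, 0.09],
    [0.014, -0.001, 0.115],
    [0.014, -0.001, 0.135],
    [0.014, -0.001, 0.148],
    [0.014, -0.001, 0.153],
    [0.014, -0.001, 0.153],
    [0.014, -0.001, 0.153],
    [0.014, -0.001, 0.153]
  ],
  "turn": [-0.009, -0.009, -0.009, -0.009, -0.009, -0.009, -0.009, -0.009, -0.009, -0.009]
}}

```text
time_s: 23.5
tcp_pos: [0.5206, 0.2798, 0.0616]
eef_rot: [180.0, -0.1, 53.1]
contact_force: [0.5, 0.8, 0.8]
gripper_width: 0.057
```

```bash
python3 - <<'E'
from h import *
go(.520,.2784,.0325,53)
p,d=capture('wrist'); cv2.imwrite('pics/w12.png',np.clip(p*1.3,0,255).astype(np.uint8))
E
```

```text
t 23.50 tcp [0.5206 0.2798 0.0616] rot [ 1.7998e+02 -1.2000e-01  5.3050e+01] w 0.057 | shift [-0.0016  0.0004  0.0291] turn 0.0009 dist 0.029
```

View pics/w12.png

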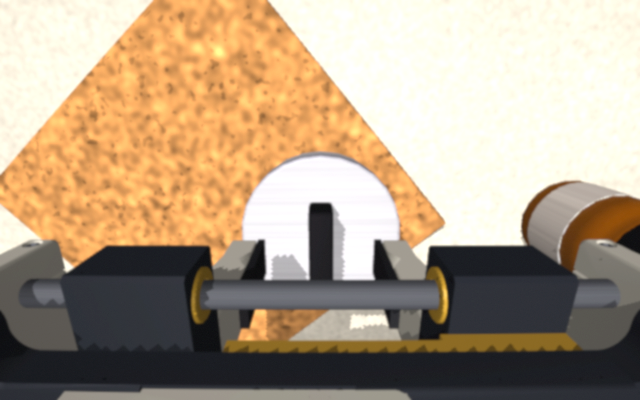

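```bash
python3 - <<'E'
from h import *
c=calibration('top'); j=p2w(c,[(261,182)],.085)[0]; print(j)
th=np.radians(53); dx=j[:2]-[.52,.2784]; print('tool x,y',dx@[np.cos(th),np.sin(th)],dx@[np.sin(th),-np.cos(th)])
E
```

```text
[0.6548006  0.16764384 0.085     ]
tool x,y -0.007328780703207555 0.17431126726447346
```

Request:
{"op": "servo_tool", "data": {
  "grip": [-0.3, -0.3, -0.3, -0.3, -0.3, 1, 1, 1, 1, 1],
  "translation": [
    [-0.001, 0, 0.01],
    [-0.001, 0, 0.02],
    [-0.001, 0, 0.026],
    [-0.001, 0, 0.028],
    [-0.001, 0, 0.028],
    [-0.001, 0, 0.028],
    [-0.001, 0, 0.028],
    [-0.001, 0, 0.028],
    [-0.001, 0, 0.028],
    [-0.001, 0, 0.028]
  ],
  "turn": [0, 0, 0, 0, 0, 0, 0, 0, 0, 0],
  "newtons": 35
}}

```text
time_s: 24.38
tcp_pos: [0.5193, 0.2789, 0.0324]
eef_rot: [180.0, -0.0, 53.1]
contact_force: [0.3, 0.0, 0.4]
gripper_width: 0.0293
```

Request:
{"op": "servo_tool", "data": {
  "grip": [1, 1, 1, 1],
  "translation": [
    [0, 0, 0],
    [0, 0, 0],
    [0, 0, 0],
    [0, 0, 0]
  ],
  "turn": [0, 0, 0, 0]
}}

```text
time_s: 24.72
tcp_pos: [0.5193, 0.2788, 0.0323]
eef_rot: [180.0, -0.0, 53.1]
contact_force: [-0.9, 0.6, 0.6]
gripper_width: 0.0139
```

Request:
{"op": "servo_tool", "data": {
  "grip": [1, 1, 1, 1, 1, 1, 1, 1],
  "translation": [
    [0, 0, -0.015],
    [0, 0, -0.045],
    [0, 0, -0.08],
    [0, 0, -0.12],
    [0, 0, -0.15],
    [0, 0, -0.175],
    [0, 0, -0.175],
    [0, 0, -0.175]
  ],
  "turn": [0, 0, 0, 0, 0, 0, 0, 0]
}}

```text
time_s: 25.38
tcp_pos: [0.5195, 0.2793, 0.2086]
eef_rot: [-180.0, -0.2, 53.1]
contact_force: [-0.6, 0.4, -2.7]
gripper_width: 0.0137
```

```bash
python3 - <<'E'
from h import *
print(r.get_state()['contact_force'])
go(.4505,-.005,.205,0)
E
```

```text
[-0.55196714  0.41432165 -2.69377468]
t 25.38 tcp [0.5195 0.2793 0.2086] rot [-180.     -0.18   53.06] w 0.0137 | shift [-0.2687  0.1157  0.0027] turn 0.9261 dist 0.293
```

Request:
{"op": "servo_tool", "data": {
  "grip": [1, 1, 1, 1, 1, 1, 1, 1, 1, 1],
  "translation": [
    [-0.015, 0.006, 0],
    [-0.04, 0.017, 0],
    [-0.072, 0.031, 0],
    [-0.105, 0.045, 0],
    [-0.14, 0.06, 0],
    [-0.17, 0.073, 0],
    [-0.2, 0.086, 0.0],
    [-0.23, 0.099, 0],
    [-0.255, 0.11, 0.0],
    [-0.269, 0.116, 0.0]
  ],
  "turn": [0.09, 0.19, 0.29, 0.39, 0.49, 0.59, 0.69, 0.79, 0.88, 0.926]
}}

```text
time_s: 26.22
tcp_pos: [0.448, -0.0084, 0.2055]
eef_rot: [180.0, 0.2, -0.4]
contact_force: [0.3, 0.4, -1.3]
gripper_width: 0.0133
```

Request:
{"op": "servo_tool", "data": {
  "grip": [1, 1, 1, 1],
  "translation": [
    [0, 0, 0],
    [0, 0, 0],
    [0, 0, 0],
    [0, 0, 0]
  ],
  "turn": [0, 0, 0, 0]
}}

```text
time_s: 26.55
tcp_pos: [0.4502, -0.0054, 0.2065]
eef_rot: [180.0, 0.1, 0.1]
contact_force: [1.7, 0.7, -2.2]
gripper_width: 0.014
```

```bash
python3 - <<'E'
from h import *
go(.4505,-.005,.1483,0)
p,d=capture('wrist'); cv2.imwrite('pics/w13.png',np.clip(p*1.3,0,255).astype(np.uint8))
E
```

```text
t 26.55 tcp [ 0.4502 -0.0054  0.2065] rot [1.7998e+02 6.0000e-02 8.0000e-02] w 0.014 | shift [ 0.0003 -0.0004  0.0582] turn 0.0013 dist 0.058
```

View pics/w13.png

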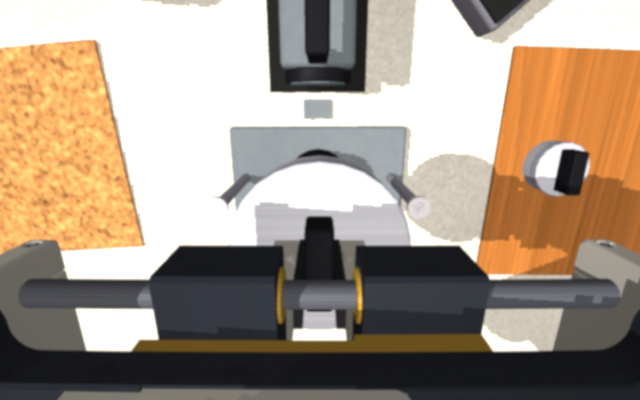

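Request:
{"op": "servo_tool", "data": {
  "grip": [1, 1, 1, 1, 1, 1, 1, 1, 1, 1],
  "translation": [
    [0, 0, 0.01],
    [0, 0, 0.02],
    [0, 0, 0.03],
    [0, 0, 0.04],
    [0, 0, 0.049],
    [0, 0, 0.055],
    [0, 0, 0.058],
    [0, 0, 0.058],
    [0, 0, 0.058],
    [0, 0, 0.058]
  ],
  "turn": [0.001, 0.001, 0.001, 0.001, 0.001, 0.001, 0.001, 0.001, 0.001, 0.001]
}}

```text
time_s: 27.43
tcp_pos: [0.4507, -0.0058, 0.1496]
eef_rot: [-180.0, -0.0, -0.0]
contact_force: [-0.5, 0.2, -2.1]
gripper_width: 0.0139
```

Request:
{"op": "servo_tool", "data": {
  "grip": [1, 1, 1, 1, 1],
  "translation": [
    [0, 0, 0],
    [0, 0, 0],
    [0, 0, 0],
    [0, 0, 0],
    [0, 0, 0]
  ],
  "turn": [0, 0, 0, 0, 0]
}}

```text
time_s: 27.85
tcp_pos: [0.4504, -0.0059, 0.1493]
eef_rot: [-180.0, -0.0, -0.0]
contact_force: [-0.5, 1.0, -1.5]
gripper_width: 0.0136
```

```bash
python3 - <<'E'
from h import *
import pickle
go(.4505,-.005,.1483,0)
c=calibration('scene');p,d=capture('scene');pickle.dump((c,p,d),open('scene14.pkl','wb'))
crop(p,260,150,380,240,6,'pics/s14.png'); crop(p,140,180,340,310,4,'pics/s14b.png')
c,p,d=pickle.load(open('scene14.pkl','rb'))
S=lambda P:(w2p(c,P)-[260,150]+.5)*6-.5
t=np.linspace(0,2*np.pi,200)
def circ(x,y,z,rr): return np.c_[x+rr*np.cos(t),y+rr*np.sin(t),np.full(200,z)]
V=(.450,-.005)
for nm,q in (('under',circ(*V,.12,.049)),('lid',circ(*V,.146,.049))):
    e=S(q); print(nm,'x',e[:,0].min().round(1),e[:,0].max().round(1),'y',e[:,1].min().round(1),e[:,1].max().round(1))
E
```

```text
t 27.85 tcp [ 0.4504 -0.0059  0.1493] rot [-1.7999e+02 -2.0000e-02 -5.0000e-02] w 0.0136 | shift [ 0.0001 -0.0009  0.001 ] turn -0.0008 dist 0.001
under x 191.3 396.4 y 138.3 272.9
lid x 188.1 395.8 y 96.9 231.0
```

View pics/s14.png

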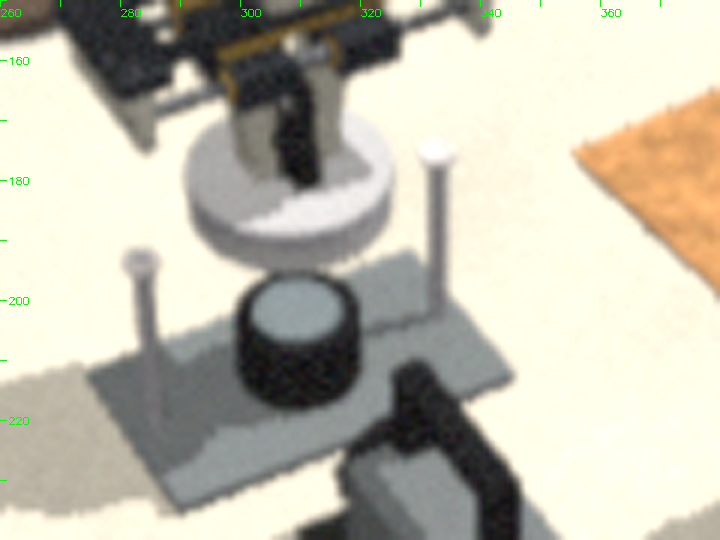

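View pics/s14b.png

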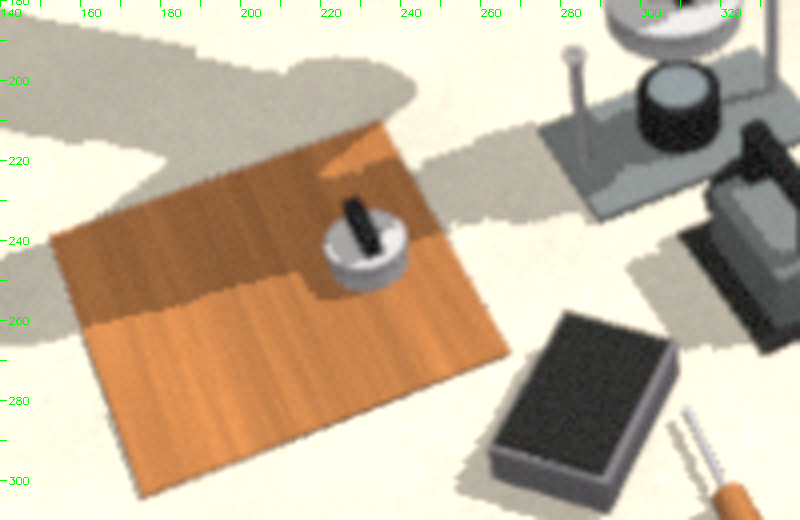

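Request:
{"op": "servo_tool", "data": {
  "grip": [1, 1, 1, 1, 1, 1, 1, 1, 1, 1],
  "translation": [
    [0.001, -0.0007, 0.001],
    [0.001, -0.0007, 0.001],
    [0.001, -0.0007, 0.001],
    [0.001, -0.0007, 0.001],
    [0.001, -0.0007, 0.001],
    [0.001, -0.0007, 0.001],
    [0.001, -0.0007, 0.001],
    [0.001, -0.0007, 0.001],
    [0.001, -0.0007, 0.001],
    [0.001, -0.0007, 0.001]
  ],
  "turn": [0, 0, 0, 0, 0, 0, 0, 0, 0, 0]
}}

```text
time_s: 28.73
tcp_pos: [0.4514, -0.0052, 0.1482]
eef_rot: [-180.0, -0.0, -0.0]
contact_force: [-0.2, -0.7, -2.0]
gripper_width: 0.0139
```

Request:
{"op": "servo_tool", "data": {
  "grip": [1, 1, 1, 1, 1, 1, 1, 1, 1, 1],
  "translation": [
    [0, 0, 0],
    [0, 0, 0],
    [0, 0, 0],
    [0, 0, 0],
    [0, 0, 0],
    [0, 0, 0],
    [0, 0, 0],
    [0, 0, 0],
    [0, 0, 0],
    [0, 0, 0]
  ],
  "turn": [0, 0, 0, 0, 0, 0, 0, 0, 0, 0]
}}

```text
time_s: 29.57
tcp_pos: [0.4514, -0.0052, 0.1482]
eef_rot: [-180.0, -0.0, -0.0]
contact_force: [0.5, -0.5, -1.8]
gripper_width: 0.0137
```

Request:
{"op": "servo_tool", "data": {
  "grip": [1, 1, 1, 1, 1, 1, 1, 1, 1, 1],
  "translation": [
    [0, 0, 0],
    [0, 0, 0],
    [0, 0, 0],
    [0, 0, 0],
    [0, 0, 0],
    [0, 0, 0],
    [0, 0, 0],
    [0, 0, 0],
    [0, 0, 0],
    [0, 0, 0]
  ],
  "turn": [0, 0, 0, 0, 0, 0, 0, 0, 0, 0]
}}

```text
time_s: 30.4
tcp_pos: [0.4513, -0.0052, 0.1482]
eef_rot: [180.0, 0.0, -0.0]
contact_force: [-0.6, 0.4, -0.9]
gripper_width: 0.0138
```

Request:
{"op": "servo_tool", "data": {
  "grip": [1, 1, 1, 1, 1, 1, 1, 1, 1, 1],
  "translation": [
    [0, 0, 0],
    [0, 0, 0],
    [0, 0, 0],
    [0, 0, 0],
    [0, 0, 0],
    [0, 0, 0],
    [0, 0, 0],
    [0, 0, 0],
    [0, 0, 0],
    [0, 0, 0]
  ],
  "turn": [0, 0, 0, 0, 0, 0, 0, 0, 0, 0]
}}

```text
time_s: 31.23
tcp_pos: [0.4513, -0.0052, 0.1482]
eef_rot: [-180.0, -0.0, -0.0]
contact_force: [0.3, 0.0, -1.9]
gripper_width: 0.0141
```

Request:
{"op": "servo_tool", "data": {
  "grip": [1, 1, 1, 1, 1, 1, 1, 1, 1, 1],
  "translation": [
    [0, 0, 0],
    [0, 0, 0],
    [0, 0, 0],
    [0, 0, 0],
    [0, 0, 0],
    [0, 0, 0],
    [0, 0, 0],
    [0, 0, 0],
    [0, 0, 0],
    [0, 0, 0]
  ],
  "turn": [0, 0, 0, 0, 0, 0, 0, 0, 0, 0]
}}

```text
time_s: 32.07
tcp_pos: [0.4513, -0.0052, 0.1482]
eef_rot: [-180.0, -0.0, -0.0]
contact_force: [0.5, 0.6, -2.1]
gripper_width: 0.0137
```

Request:
{"op": "servo_tool", "data": {
  "grip": [1, 1, 1, 1, 1, 1, 1, 1, 1, 1],
  "translation": [
    [0, 0, 0],
    [0, 0, 0],
    [0, 0, 0],
    [0, 0, 0],
    [0, 0, 0],
    [0, 0, 0],
    [0, 0, 0],
    [0, 0, 0],
    [0, 0, 0],
    [0, 0, 0]
  ],
  "turn": [0, 0, 0, 0, 0, 0, 0, 0, 0, 0]
}}

```text
time_s: 32.9
tcp_pos: [0.4514, -0.0052, 0.1482]
eef_rot: [180.0, -0.0, -0.0]
contact_force: [0.2, 0.0, -1.1]
gripper_width: 0.0134
```

```bash
python3 - <<'E'
from h import *
import pickle
go(.46,-.385,.1483,0)
c=calibration('wrist');p,d=capture('wrist');pickle.dump((c,p,d),open('w15.pkl','wb'))
cv2.imwrite('pics/w15.png',np.clip(p*1.3,0,255).astype(np.uint8))
c=calibration('scene');p,d=capture('scene');W=cloud(c,d)
m=(W[...,2]>.038)&(W[...,0]>.32)&(W[...,0]<.6)&(W[...,1]<-.2)&(W[...,1]>-.47); print(np.median(W[m],0),m.sum())
m=(W[...,2]>.027)&(W[...,0]>.32)&(W[...,0]<.6)&(W[...,1]<-.2)&(W[...,1]>-.47)&(W[...,2]<.036); print(W[m].min(0),W[m].max(0),m.sum())
E
```

```text
t 32.90 tcp [ 0.4514 -0.0052  0.1482] rot [ 1.8e+02 -0.0e+00 -5.0e-02] w 0.0134 | shift [ 9.000e-03  3.798e-01 -1.000e-04] turn -0.0008 dist 0.38
[ 0.46702936 -0.26151469  0.05209576] 77
[ 0.436945   -0.28830863  0.02704511] [ 0.49212647 -0.23359832  0.03595613] 173
```

View pics/w15.png

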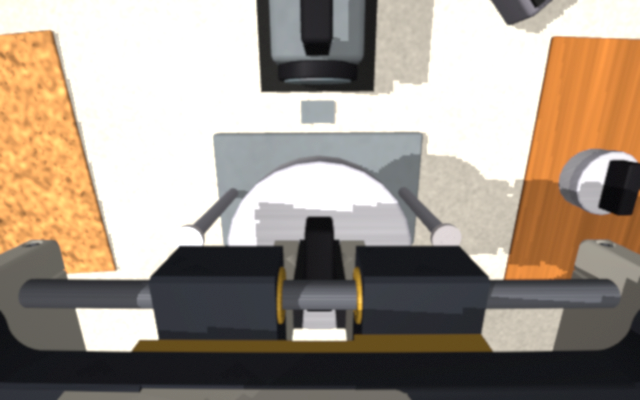

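Request:
{"op": "servo_tool", "data": {
  "grip": [1, 1, 1, 1, 1, 1, 1, 1, 1, 1],
  "translation": [
    [0, 0, -0.02],
    [0, 0, -0.05],
    [0, 0.01, -0.065],
    [0.002, 0.04, -0.065],
    [0.004, 0.075, -0.065],
    [0.006, 0.11, -0.065],
    [0.008, 0.15, -0.065],
    [0.009, 0.19, -0.065],
    [0.01, 0.23, -0.065],
    [0.01, 0.27, -0.065]
  ],
  "turn": [0, 0, 0, 0, 0, 0, 0, 0, 0, 0]
}}

```text
time_s: 33.83
tcp_pos: [0.461, -0.2772, 0.2133]
eef_rot: [180.0, -0.0, -0.0]
contact_force: [1.5, 0.7, -1.9]
gripper_width: 0.0139
```

```bash
python3 - <<'E'
from h import *
go(.46,-.392,.06,0)
E
```

```text
t 33.83 tcp [ 0.461  -0.2772  0.2133] rot [ 1.8e+02 -2.0e-02 -3.0e-02] w 0.0139 | shift [-0.001   0.1148  0.1533] turn -0.0005 dist 0.191
```

Request:
{"op": "servo_tool", "data": {
  "grip": [1, 1, 1, 1, 1, 1, 1, 1, 1, 1],
  "translation": [
    [0, 0.035, 0],
    [0, 0.07, 0],
    [0, 0.1, 0],
    [-0.001, 0.113, 0.02],
    [-0.001, 0.115, 0.05],
    [-0.001, 0.115, 0.085],
    [-0.001, 0.115, 0.115],
    [-0.001, 0.115, 0.135],
    [-0.001, 0.115, 0.15],
    [-0.001, 0.115, 0.153]
  ],
  "turn": [0, 0, 0, 0, 0, 0, 0, 0, 0, 0]
}}

```text
time_s: 34.67
tcp_pos: [0.4581, -0.3893, 0.0568]
eef_rot: [-179.9, 0.3, -0.1]
contact_force: [-0.7, 0.8, -1.4]
gripper_width: 0.0135
```

```bash
python3 - <<'E'
from h import *
go(.46,-.392,.0343,0)
p,d=capture('wrist');cv2.imwrite('pics/w16.png',np.clip(p*1.3,0,255).astype(np.uint8))
p,d=capture('scene');crop(p,140,180,340,310,4,'pics/s16.png')
E
```

```text
t 34.67 tcp [ 0.4581 -0.3893  0.0568] rot [-1.7986e+02  2.8000e-01 -8.0000e-02] w 0.0135 | shift [0.002  0.0027 0.0225] turn -0.0014 dist 0.023
```

View pics/s16.png

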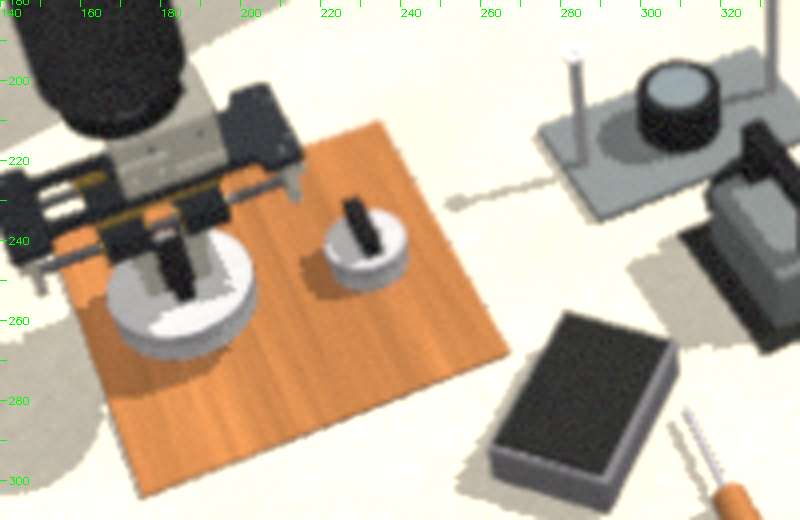

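View pics/w16.png

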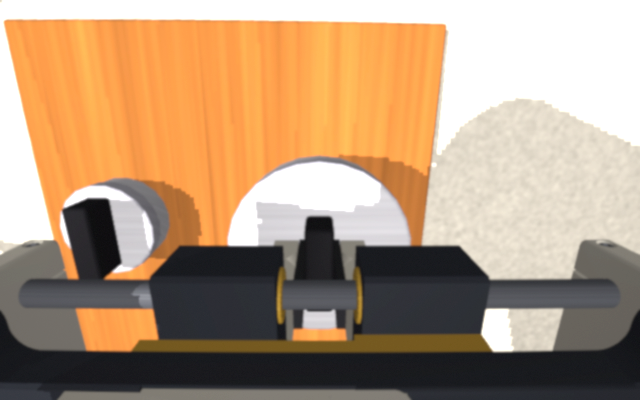

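Request:
{"op": "servo_tool", "data": {
  "grip": [1, 1, 1, 1, 1, 1, 1, 1, 1, 1],
  "translation": [
    [0.001, -0.003, 0.005],
    [0.001, -0.003, 0.01],
    [0.001, -0.003, 0.014],
    [0.001, -0.003, 0.017],
    [0.001, -0.003, 0.02],
    [0.001, -0.003, 0.021],
    [0.001, -0.003, 0.022],
    [0.001, -0.003, 0.023],
    [0.001, -0.003, 0.023],
    [0.001, -0.003, 0.023]
  ],
  "turn": [0, 0, 0, 0, 0, 0, 0, 0, 0, 0]
}}

```text
time_s: 35.6
tcp_pos: [0.4611, -0.3873, 0.0373]
eef_rot: [180.0, -0.0, -0.0]
contact_force: [0.4, 0.9, -1.0]
gripper_width: 0.0141
```

Request:
{"op": "servo_tool", "data": {
  "grip": [1, 1],
  "translation": [
    [0, 0, 0],
    [0, 0, 0]
  ],
  "turn": [0, 0]
}}

```text
time_s: 35.77
tcp_pos: [0.4611, -0.3873, 0.0373]
eef_rot: [180.0, -0.0, -0.0]
contact_force: [-1.0, 0.1, -2.6]
gripper_width: 0.0138
```

Request:
{"op": "servo_tool", "data": {
  "grip": [1, 1, 1, 1, 1],
  "translation": [
    [0, 0, 0.001],
    [0, 0, 0.002],
    [0, 0, 0.003],
    [0, 0, 0.0035],
    [0, 0, 0.0035]
  ],
  "turn": [0, 0, 0, 0, 0]
}}

```text
time_s: 36.18
tcp_pos: [0.4611, -0.3872, 0.0343]
eef_rot: [180.0, -0.0, -0.0]
contact_force: [-1.2, 1.9, 5.6]
gripper_width: 0.0135
```

Request:
{"op": "servo_tool", "data": {
  "grip": [-0.3, -0.3, -0.3, -0.3, -0.3, -0.3, -0.3, -0.3, -0.3, -0.3],
  "translation": [
    [0, 0, 0],
    [0, 0, 0],
    [0, 0, 0],
    [0, 0, 0],
    [0, 0, 0],
    [0, 0, -0.02],
    [0, 0, -0.06],
    [0, 0, -0.1],
    [0, 0, -0.15],
    [0, 0, -0.2]
  ],
  "turn": [0, 0, 0, 0, 0, 0, 0, 0, 0, 0]
}}

```text
time_s: 37.02
tcp_pos: [0.4606, -0.3871, 0.2189]
eef_rot: [-180.0, 0.0, -0.0]
contact_force: [1.6, 0.6, -0.4]
gripper_width: 0.0572
```

```bash
python3 - <<'E'
from h import *
go(.604,-.004,.26,0)
p,d=capture('scene');cv2.imwrite('pics/s17.png',np.clip(p*1.3,0,255).astype(np.uint8))
E
```

```text
t 37.02 tcp [ 0.4606 -0.3871  0.2189] rot [-1.7999e+02  2.0000e-02 -5.0000e-02] w 0.0572 | shift [ 0.1431 -0.3832 -0.0411] turn -0.0008 dist 0.411
```

View pics/s17.png

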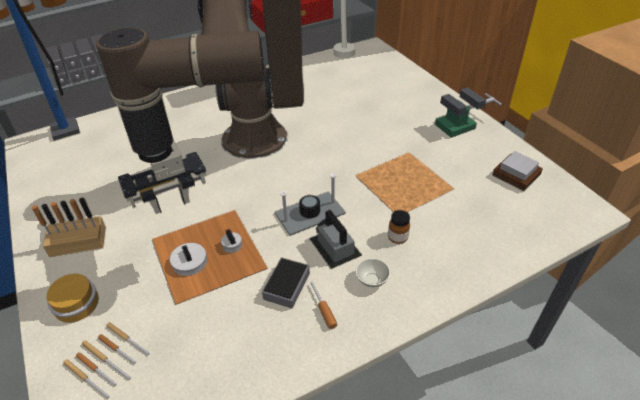

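Request:
{"op": "servo_tool", "data": {
  "grip": [-0.3, -0.3, -0.3, -0.3, -0.3, -0.3, -0.3, -0.3, -0.3, -0.3],
  "translation": [
    [0.02, -0.03, -0.036],
    [0.143, -0.383, -0.036],
    [0.143, -0.383, -0.036],
    [0.143, -0.383, -0.036],
    [0.143, -0.383, -0.036],
    [0.143, -0.383, -0.036],
    [0.143, -0.383, -0.036],
    [0.143, -0.383, -0.036],
    [0.143, -0.383, -0.036],
    [0.143, -0.383, -0.036]
  ],
  "turn": [0, 0, 0, 0, 0, 0, 0, 0, 0, 0]
}}

```text
time_s: 37.9
tcp_pos: [0.6028, -0.0072, 0.2531]
eef_rot: [-180.0, -0.0, -0.0]
contact_force: [1.3, -0.7, 0.6]
gripper_width: 0.057
```

Request:
{"op": "servo_tool", "data": {
  "grip": [-0.3, -0.3, -0.3, -0.3],
  "translation": [
    [0.003, -0.015, 0],
    [0.003, -0.015, 0],
    [0.003, -0.015, 0],
    [0.003, -0.015, 0]
  ],
  "turn": [0, 0, 0, 0]
}}

```text
time_s: 38.23
tcp_pos: [0.6053, 0.0054, 0.2527]
eef_rot: [180.0, 0.0, -0.0]
contact_force: [0.9, 0.2, 0.4]
gripper_width: 0.0569
```

```bash
python3 - <<'E'
from h import *
import pickle
go(.604,-.004,.26,0)
c=calibration('wrist');p,d=capture('wrist');pickle.dump((c,p,d),open('w18.pkl','wb'))
crop(p,255,95,385,245,4,'pics/w18c.png')
E
```

```text
t 38.23 tcp [0.6053 0.0054 0.2527] rot [ 1.7999e+02  3.0000e-02 -4.0000e-02] w 0.0569 | shift [-0.0013  0.0094 -0.0073] turn -0.0007 dist 0.012
```

View pics/w18c.png

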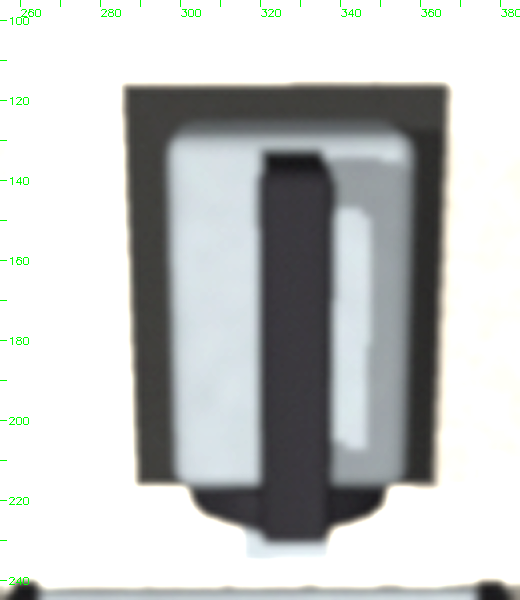

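```bash
python3 - <<'E'
from h import *
import pickle; c,p,d=pickle.load(open('w18.pkl','rb'))
def M(pts,z): return p2w(c,(np.array(pts,float)+.5)/4-.5+[255,95],z)
an=lambda v:np.degrees(np.arctan2(v[1],v[0])).round(2)
a=M([(259,174),(332,174),(326,542),(263,542)],.111); print('bar',a.mean(0).round(4),np.linalg.norm(a-np.roll(a,1,0),axis=1).round(4),an(a[0]-a[3]),an(a[1]-a[2]))
a=M([(168,135),(412,135),(403,487),(177,487)],.059); print('box',a.mean(0).round(4),np.linalg.norm(a-np.roll(a,1,0),axis=1).round(4),an(a[0]-a[3]),an(a[1]-a[2]))
a=M([(124,86),(448,86),(435,484),(138,483)],.003); print('pad',a.mean(0).round(4),np.linalg.norm(a-np.roll(a,1,0),axis=1).round(4),an(a[0]-a[3]),an(a[1]-a[2]))
go(.605,-.004,.085,0)
E
```

```text
bar [ 0.6064 -0.0035  0.111 ] [0.0896 0.0165 0.0897 0.0155] 0.64 -0.01
box [ 0.6066 -0.0036  0.059 ] [0.0985 0.0644 0.0985 0.0645] 0.36 0.45
pad [ 0.6023 -0.0039  0.003 ] [0.1273 0.098  0.1277 0.0982] 0.4 0.46
t 38.28 tcp [0.6053 0.0049 0.2529] rot [ 1.7999e+02  2.0000e-02 -8.0000e-02] w 0.057 | shift [-0.0002  0.0089  0.1679] turn -0.0015 dist 0.168
```

Request:
{"op": "servo_tool", "data": {
  "grip": [-0.3, -0.3, -0.3, -0.3, -0.3, -0.3, -0.3, -0.3, -0.3, -0.3],
  "translation": [
    [0.0, 0.0088, 0.02],
    [0.0, 0.0088, 0.05],
    [0, 0.0088, 0.08],
    [0, 0.0088, 0.11],
    [0, 0.0088, 0.135],
    [0, 0.0088, 0.15],
    [0, 0.0088, 0.16],
    [0, 0.0088, 0.166],
    [0, 0.0088, 0.166],
    [0, 0.0088, 0.166]
  ],
  "turn": [-0.003, -0.003, -0.003, -0.003, -0.003, -0.003, -0.003, -0.003, -0.003, -0.003]
}}

```text
time_s: 39.12
tcp_pos: [0.6061, -0.0034, 0.0877]
eef_rot: [-180.0, -0.1, 0.1]
contact_force: [-0.2, -0.0, 0.6]
gripper_width: 0.0571
```

Request:
{"op": "servo_tool", "data": {
  "grip": [1, 1, 1, 1, 1, 1, 1, 1, 1, 1],
  "translation": [
    [0, 0, 0],
    [0, 0, 0],
    [0, 0, 0],
    [0, 0, 0],
    [0, 0, 0],
    [0, 0, 0],
    [0, 0, 0],
    [0, 0, 0],
    [0, 0, 0],
    [0, 0, 0]
  ],
  "turn": [0, 0, 0, 0, 0, 0, 0, 0, 0, 0],
  "newtons": 40
}}

```text
time_s: 39.95
tcp_pos: [0.6056, -0.0033, 0.0871]
eef_rot: [180.0, -0.0, 0.1]
contact_force: [0.3, -2.0, 2.2]
gripper_width: 0.0181
```

```bash
python3 - <<'E'
from h import *
go(.605,-.0035,.085,0); print(r.get_state()['contact_force'])
E
```

```text
t 39.95 tcp [ 0.6056 -0.0033  0.0871] rot [ 1.7998e+02 -0.0000e+00  1.3000e-01] w 0.0181 | shift [-0.0007  0.0002  0.0021] turn 0.0023 dist 0.002
[ 0.32980195 -2.04013577  2.18998818]
```

Request:
{"op": "servo_tool", "data": {
  "grip": [1, 1, 1, 1, 1, 1, 1, 1],
  "translation": [
    [0, 0, -0.015],
    [0, 0, -0.035],
    [0, 0, -0.06],
    [0, 0, -0.09],
    [0, 0, -0.11],
    [0, 0, -0.118],
    [0, 0, -0.118],
    [0, 0, -0.118]
  ],
  "turn": [0, 0, 0, 0, 0, 0, 0, 0]
}}

```text
time_s: 40.62
tcp_pos: [0.6047, -0.0029, 0.2034]
eef_rot: [-180.0, 0.1, 0.1]
contact_force: [0.3, -0.5, -5.7]
gripper_width: 0.0175
```

```bash
python3 - <<'E'
from h import *
import pickle
go(.6625,-.183,.205,-48.6); print(r.get_state()['contact_force'])
c=calibration('wrist');p,d=capture('wrist');pickle.dump((c,p,d),open('w19.pkl','wb'))
crop(p,400,10,610,200,3.8,'pics/w19.png')
E
```

```text
t 40.62 tcp [ 0.6047 -0.0029  0.2034] rot [-1.7997e+02  1.1000e-01  1.0000e-01] w 0.0175 | shift [ 0.0575  0.1802 -0.0018] turn 0.85 dist 0.189
[ 0.32839324 -0.51943504 -5.70895406]
```

View pics/w19.png

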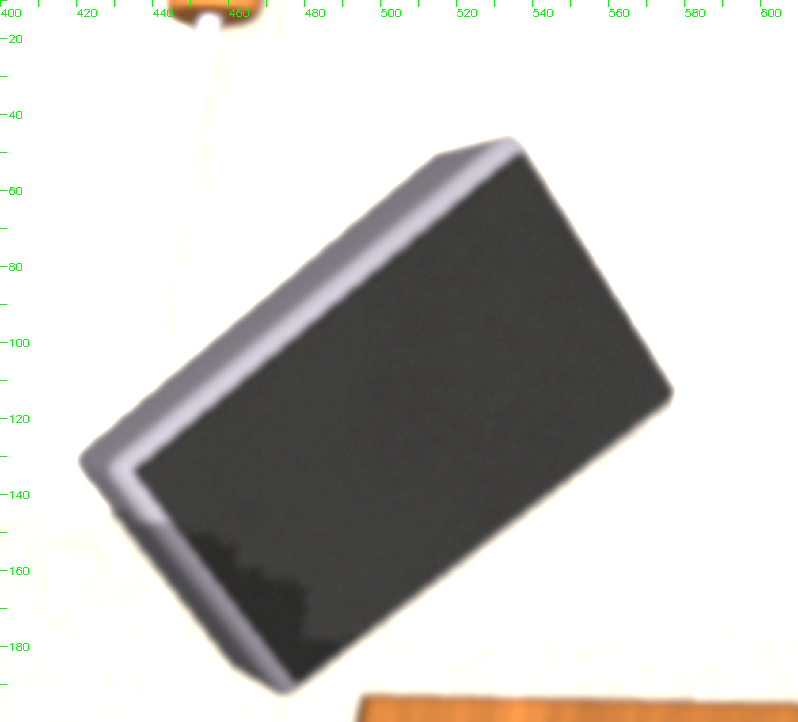

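```bash
python3 - <<'E'
from h import *
import pickle; c,p,d=pickle.load(open('w19.pkl','rb'))
def M(pts,z): return p2w(c,(np.array(pts,float)+.5)/3.8-.5+[400,10],z)
an=lambda v:np.degrees(np.arctan2(v[1],v[0])).round(2)
a=M([(523,152),(672,392),(296,685),(135,470)],.04); print(a.mean(0).round(4),np.linalg.norm(a-np.roll(a,1,0),axis=1).round(4),an(a[0]-a[3]),an(a[1]-a[2]),an(a[0]-a[1])-90,an(a[3]-a[2])-90)
E
```

```text
[ 0.663  -0.1831  0.04  ] [0.1148 0.074  0.1153 0.0753] -48.62 -47.97 -48.5 -48.85
```

Request:
{"op": "servo_tool", "data": {
  "grip": [1, 1, 1, 1, 1, 1, 1, 1, 1, 1],
  "translation": [
    [0.005, 0.015, 0],
    [0.011, 0.035, 0],
    [0.018, 0.058, 0],
    [0.026, 0.082, 0],
    [0.034, 0.107, 0],
    [0.042, 0.13, 0],
    [0.048, 0.15, 0],
    [0.053, 0.166, 0],
    [0.056, 0.176, 0],
    [0.058, 0.18, 0]
  ],
  "turn": [0.07, 0.16, 0.25, 0.35, 0.45, 0.55, 0.65, 0.74, 0.81, 0.85]
}}

```text
time_s: 41.5
tcp_pos: [0.663, -0.1845, 0.2015]
eef_rot: [179.8, 0.2, -48.9]
contact_force: [-0.1, 0.1, -5.6]
gripper_width: 0.0174
```

Request:
{"op": "servo_tool", "data": {
  "grip": [1, 1, 1, 1, 1],
  "translation": [
    [0, 0, 0],
    [0, 0, 0],
    [0, 0, 0],
    [0, 0, 0],
    [0, 0, 0]
  ],
  "turn": [0, 0, 0, 0, 0]
}}

```text
time_s: 41.92
tcp_pos: [0.6639, -0.1823, 0.2048]
eef_rot: [180.0, 0.0, -48.5]
contact_force: [-0.2, -0.3, -5.2]
gripper_width: 0.0178
```

```bash
python3 - <<'E'
from h import *
import pickle
go(.6625,-.183,.130,-48.6)
for n in ['wrist','scene','top']:
    c=calibration(n);p,d=capture(n);pickle.dump((c,p,d),open(n+'20.pkl','wb'))
    cv2.imwrite(f'pics/{n}20.png',np.clip(p*1.3,0,255).astype(np.uint8))
E
```

```text
t 41.92 tcp [ 0.6639 -0.1823  0.2048] rot [ 1.7999e+02  1.0000e-02 -4.8500e+01] w 0.0178 | shift [-0.0004  0.0015  0.0748] turn 0.0018 dist 0.075
```

View pics/wrist20.png

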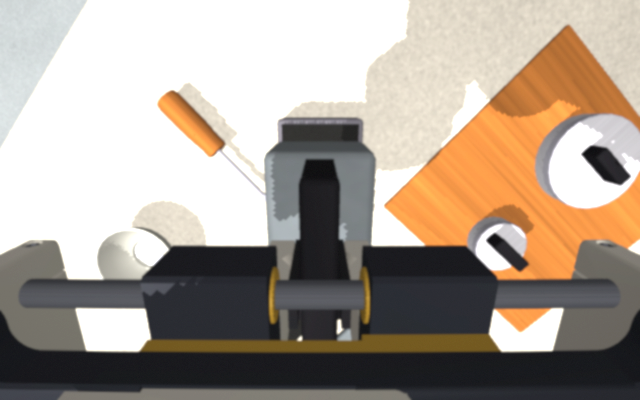

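View pics/top20.png

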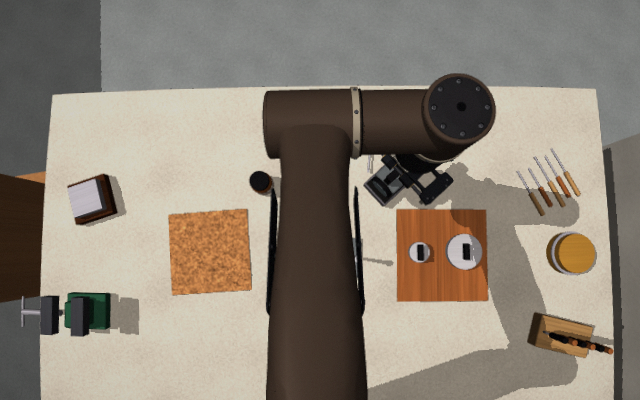

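Request:
{"op": "servo_tool", "data": {
  "grip": [1, 1, 1, 1, 1, 1, 1, 1, 1, 1],
  "translation": [
    [-0.001, 0.0013, 0.015],
    [-0.001, 0.0013, 0.03],
    [-0.001, 0.0013, 0.045],
    [-0.001, 0.0013, 0.058],
    [-0.001, 0.0013, 0.066],
    [-0.001, 0.0013, 0.072],
    [-0.001, 0.0013, 0.075],
    [-0.001, 0.0013, 0.076],
    [-0.001, 0.0013, 0.076],
    [-0.001, 0.0013, 0.076]
  ],
  "turn": [0.002, 0.002, 0.002, 0.002, 0.002, 0.002, 0.002, 0.002, 0.002, 0.002]
}}

```text
time_s: 42.9
tcp_pos: [0.6628, -0.1831, 0.1297]
eef_rot: [-180.0, -0.1, -48.7]
contact_force: [-0.2, -0.8, -4.6]
gripper_width: 0.0175
```

```bash
python3 - <<'E'
from h import *
import pickle
go(.6623,-.1824,.124,-48.6);print(r.get_state()['contact_force'])
p,d=capture('wrist');crop(p,240,90,400,250,4,'pics/w21.png')
p,d=capture('scene');crop(p,230,200,380,330,5,'pics/s21.png')
E
```

```text
t 42.90 tcp [ 0.6628 -0.1831  0.1297] rot [-1.7996e+02 -5.0000e-02 -4.8680e+01] w 0.0175 | shift [-0.0009 -0.0001  0.0057] turn -0.0014 dist 0.006
[-0.1808536  -0.76199449 -4.55979451]
```

View pics/s21.png

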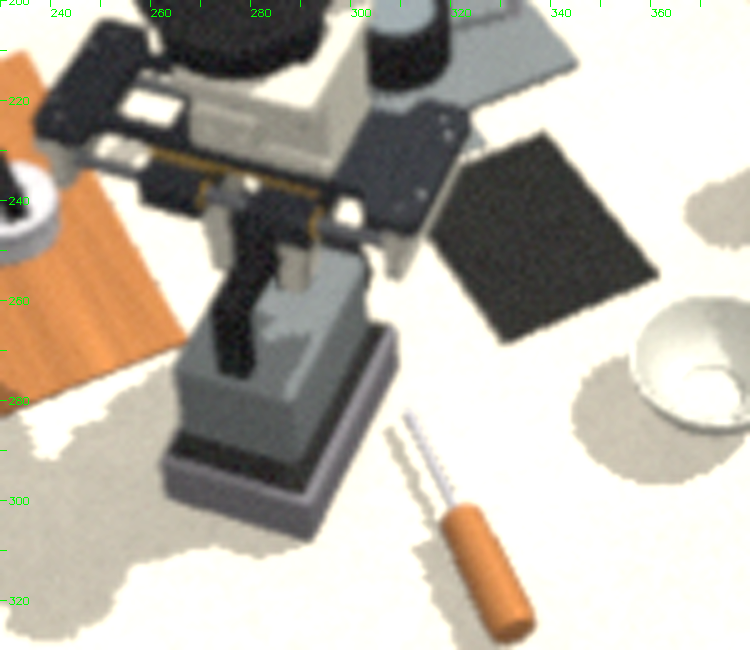

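View pics/w21.png

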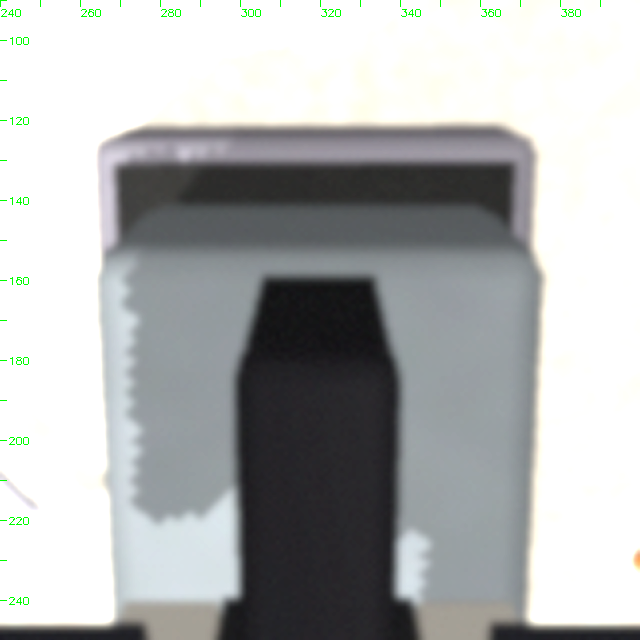

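Request:
{"op": "servo_tool", "data": {
  "grip": [1, 1, 1, 1, 1, 1, 1, 1],
  "translation": [
    [-0.001, -0.0005, 0.002],
    [-0.001, -0.0005, 0.0035],
    [-0.001, -0.0005, 0.005],
    [-0.001, -0.0005, 0.006],
    [-0.001, -0.0005, 0.0065],
    [-0.001, -0.0005, 0.007],
    [-0.001, -0.0005, 0.007],
    [-0.001, -0.0005, 0.007]
  ],
  "turn": [-0.001, -0.001, -0.001, -0.001, -0.001, -0.001, -0.001, -0.001]
}}

```text
time_s: 43.67
tcp_pos: [0.662, -0.1821, 0.124]
eef_rot: [-180.0, -0.1, -48.6]
contact_force: [-5.3, 2.0, 8.4]
gripper_width: 0.0177
```

Contact with the stand. I release and go up.

Request:
{"op": "servo_tool", "data": {
  "grip": [-0.3, -0.3, -0.3, -0.3, -0.3, -0.3, -0.3, -0.3, -0.3, -0.3],
  "translation": [
    [0, 0, 0],
    [0, 0, 0],
    [0, 0, 0],
    [0, 0, 0],
    [0, 0, 0],
    [0, 0, -0.02],
    [0, 0, -0.06],
    [0, 0, -0.1],
    [0, 0, -0.14],
    [0, 0, -0.17]
  ],
  "turn": [0, 0, 0, 0, 0, 0, 0, 0, 0, 0]
}}

```text
time_s: 44.5
tcp_pos: [0.6627, -0.1824, 0.296]
eef_rot: [-179.9, -0.2, -48.6]
contact_force: [1.9, -0.1, 0.2]
gripper_width: 0.0565
```

Request:
{"op": "servo_tool", "data": {
  "grip": [-0.3, -0.3, -0.3, -0.3],
  "translation": [
    [0, 0, 0],
    [0, 0, 0],
    [0, 0, 0],
    [0, 0, 0]
  ],
  "turn": [0, 0, 0, 0]
}}

```text
time_s: 44.83
tcp_pos: [0.6615, -0.1818, 0.2905]
eef_rot: [179.9, 0.1, -48.6]
contact_force: [-0.9, 0.3, -0.5]
gripper_width: 0.0567
```

```bash
python3 - <<'E'
from h import *
import pickle
go(.55,.25,.3,-48.6)
c=calibration('wrist');p,d=capture('wrist');pickle.dump((c,p,d),open('w22.pkl','wb'));crop(p,250,90,390,250,4,'pics/w22.png')
p,d=capture('scene');cv2.imwrite('pics/s22.png',np.clip(p*1.3,0,255).astype(np.uint8))
E
```

```text
t 44.83 tcp [ 0.6615 -0.1818  0.2905] rot [ 1.7992e+02  1.0000e-01 -4.8640e+01] w 0.0567 | shift [-0.3978 -0.2016 -0.0091] turn -0.0007 dist 0.446
```

View pics/w22.png

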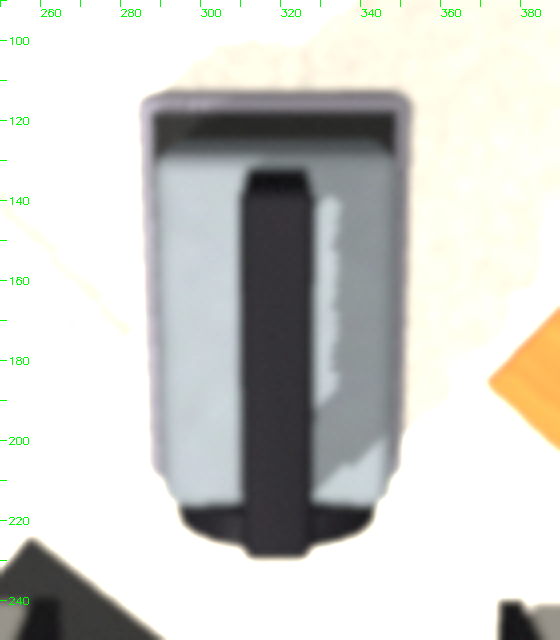

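View pics/s22.png

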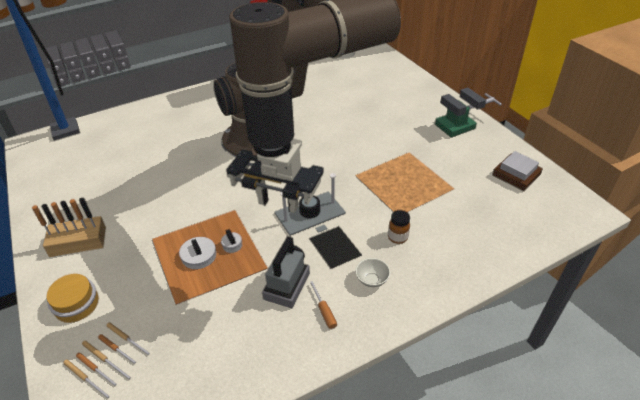

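The lamp sits squarely on its stand. Dish d has moved since my earlier picture, from about (188,260) to (198,253), so I check the spacing.

```bash
python3 - <<'E'
from h import *
import pickle
c,p,d=pickle.load(open('w22.pkl','rb'))
def M(pts,z): return p2w(c,(np.array(pts,float)+.5)/4-.5+[250,90],z)
an=lambda v:np.degrees(np.arctan2(v[1],v[0])).round(2)
a=M([(241,190),(313,190),(308,556),(246,556)],.148); print('bar',a.mean(0).round(4),np.linalg.norm(a-np.roll(a,1,0),axis=1).round(4),an(a[0]-a[3]),an(a[1]-a[2]))
a=M([(158,160),(398,158),(388,503),(172,503)],.096); print('box',a.mean(0).round(4),np.linalg.norm(a-np.roll(a,1,0),axis=1).round(4),an(a[0]-a[3]),an(a[1]-a[2]))
a=M([(145,92),(410,92)],.04); print('stand far edge mid',a.mean(0).round(4),np.linalg.norm(a[0]-a[1]), an(a[0]-a[1])-90)
th=np.radians(-48.6); print('stand cen from far edge',a.mean(0)[:2]-.0625*np.array([np.cos(th),np.sin(th)]))
for n in ['scene','top']:
    p,d=capture(n); c=calibration(n)
    if n=='scene':crop(p,140,190,290,310,5,'pics/s23.png')
    else: crop(p,380,190,500,310,5,'pics/t23.png')
E
```

```text
bar [ 0.6624 -0.184   0.148 ] [0.0891 0.0163 0.0892 0.0153] -48.27 -48.95
box [ 0.6613 -0.1838  0.096 ] [0.0961 0.0635 0.0967 0.0617] -47.73 -48.78
stand far edge mid [ 0.7035 -0.2313  0.04  ] 0.08006798244138257 -48.61
stand cen from far edge [ 0.66217022 -0.18437764]
```

View pics/s23.png

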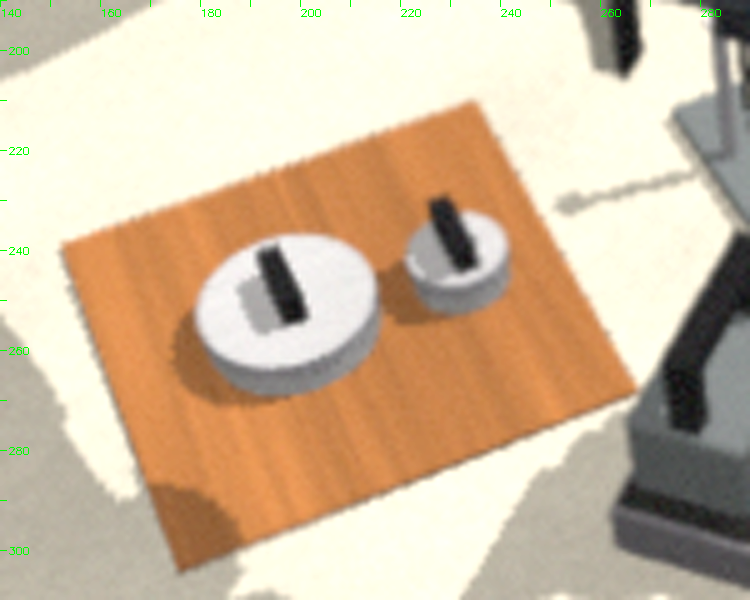

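View pics/t23.png

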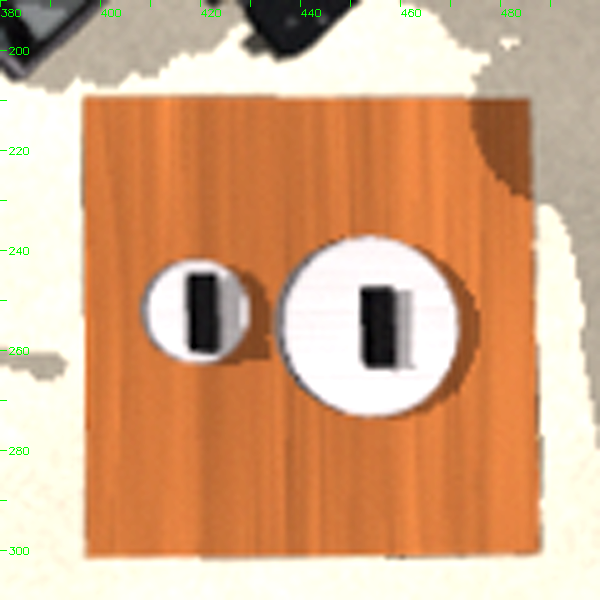

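Request:
{"op": "servo_tool", "data": {
  "grip": [-0.3, -0.3, -0.3, -0.3, -0.3, -0.3, -0.3, -0.3, -0.3, -0.3],
  "translation": [
    [-0.02, 0, -0.01],
    [-0.05, 0, -0.02],
    [-0.08, 0, -0.03],
    [-0.1, 0, -0.03],
    [-0.1, 0, -0.03],
    [-0.1, 0, -0.03],
    [-0.1, 0, -0.03],
    [-0.1, 0, -0.03],
    [-0.1, 0, -0.03],
    [-0.1, 0, -0.03]
  ],
  "turn": [0, 0, 0, 0, 0, 0, 0, 0, 0, 0]
}}

```text
time_s: 45.87
tcp_pos: [0.5963, -0.1075, 0.3212]
eef_rot: [179.9, 0.0, -48.7]
contact_force: [-0.3, -0.1, -0.5]
gripper_width: 0.057
```

```bash
python3 - <<'E'
from h import *
p,d=capture('scene');cv2.imwrite('pics/s24.png',np.clip(p*1.3,0,255).astype(np.uint8))
c=calibration('top');p,d=capture('top');crop(p,380,190,500,310,5,'pics/t24.png')
e=p2w(c,(np.array([(140,310),(250,310),(277,325),(460,325)])+.5)/5-.5+[380,190],.032);print(e.round(4))
E
```

```text
[[ 0.4653 -0.2277  0.032 ]
 [ 0.4644 -0.2889  0.032 ]
 [ 0.4559 -0.3037  0.032 ]
 [ 0.4539 -0.4069  0.032 ]]
```

View pics/s24.png

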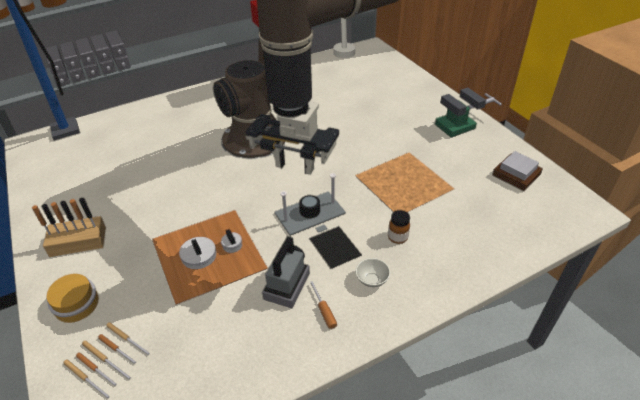

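View pics/t24.png

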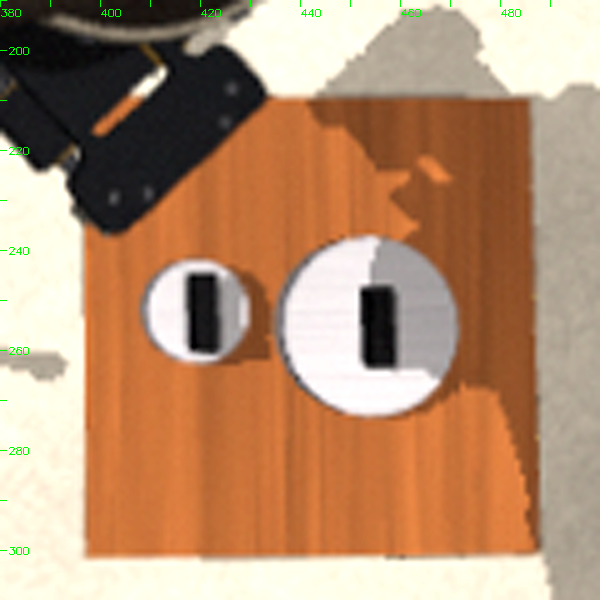

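Everything is at rest: both dishes are flat on the board about 15 mm apart, the lamp is on its stand, the bystanders are where they were, and the gripper is clear. I hand the job in.

```bash
python3 -c "
from plant import order
print(order.close_job())"
```

```text
the job is handed in; nothing more can be done
None
```

I finished the job in about 46 s of robot time and handed it in. Only two dishes were there, dish_a (56 mm) and dish_d (98 mm).

- **Lamp:** I set it on the pad, square to the lens, and later put it back on its stand. It is centred to within about 1–2 mm, at -48.6° like the stand, with its lens pointing the way it did at first.
- **Dishes:** I held dish_a and then dish_d still and level over the lens for more than 4 s each. The undersides were at 0.120 m by the arm's own reading.
- **Last checks:** Both dishes lie flat on the board about 15 mm apart. The jar, bowl and graver look unmoved, and the gripper is clear of everything.

**Disagreements:** The three cameras differed by 2–3 mm on where the lens axis is, so the centring over the lens is only good to about that. After I placed dish_d it shifted roughly 3 cm on the board while the arm was away. It stayed flat and clear of dish_a, so I left it there.

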